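# Lap a harmonica comb on the hand-cranked slide

## Task

Lay the maple comb flat in the carriage pocket of the hand-cranked lapping machine, then take the crank handle and turn it clockwise (seen from above) two full turns, at an easy steady pace through the heavy part of each turn, never letting the weight run the crank back or race it ahead, yielding to the handle's own path so that it is never pulled or pushed hard inward or outward along its arm. Stop with the crank back in its parked position, the comb still in the pocket and the handle let go, and leave the other parts on the bench alone.

Things in the scene. Friction and masses are not known exactly. Their poses are not given: they have to be found in the camera images.
- comb: Maple harmonica comb, a toothed wooden slab 110 x 28 x 14 mm (about 60 g), lying flat on the bench. Origin at the centre of its underside; x along its 110 mm length, y across its 28 mm width, z up. Either end may go either way in the pocket.
- machine: Grey bench lapping machine, fixed: base 130 mm (x) by 440 mm (y from -200 to +240 mm), 30 mm high. Origin on the bench, z up. Crank near y = -130 mm, pocket carriage in the middle. A rod from the crank draws the carriage up to 50 mm towards the crank and back once per turn; the weight in the tower rises as far as the carriage moves.
- tower (a point): Top centre of the weight tower, 196 mm above the bench, 115 mm wide (machine x) and 50 mm deep (y), at machine y = +212 mm. Keep clear of it.
- pocket (a point): Centre of the pocket floor on the carriage, 54 mm above the bench; axes as the machine's. Pocket 117 mm long (y), 35 mm wide (x), bounded by 7 mm high lugs at both ends and, on the long sides, only near the corners: within 36 mm (y) of the centre the sides are open for fingers, with flat carriage top out to 48 mm in x. Outside of the lugs: 51 mm in x, 133 mm in y.
- spindle (a point): Nominal crank axis, 70 mm above the bench, axes as the machine's. The crank's bearing block is clamped in a slot: the true axis is up to 8 mm either way along machine y from this point (fixed in a run, not known beforehand; x is true). Hub, arm and handle clamp reach at most 86 mm above the bench; a steel disc of 38 mm radius lies below the arm.
- crank (a joint): Crank angle, rad, growing clockwise from above. 0 (and each full turn) is parked: arm along machine -y, weight lowest; starts within 0.3 of 0. The first half of each turn lifts the weight (4 to 8 N at the handle a quarter turn in, unknown beforehand, plus 2 N friction); in the second half it drives the crank ahead. Let go within 0.2 rad of parked it stays. Two turns end at 12.57.
- grip (a point): Centre of the wooden crank handle: upright round sleeve, 22 mm diameter, 50 mm high (86 to 136 mm above the bench; this point at 111 mm), spinning freely on its post, so a grip need not turn with the crank. It stands out from the true crank axis by a throw of 48 to 58 mm, fixed in a run but not known beforehand. Its y axis points along the arm to the axis.
- strain (a joint): Radial give of the handle post along the crank arm, m, positive outward, 0 unloaded; a stiff spring, 10 N per mm. Beyond 1 mm either way (10 N along the arm) the handle has been wrenched. The reading's noise (0.6 mm) is about as large: feel the force, and give way to it. Fingers closed across the arm, not along it, do not load it.
- reed_plate: Brass reed plate 112 x 32 x 4 mm lying on the bench, a bystander. Origin at the centre of its underside.
- magnet: Stubby pale ceramic magnet block 45 x 28 x 18 mm on the bench, a bystander. Origin at the centre of its underside.
- cover: Chromed cover plate 118 x 33 x 10 mm lying on the bench, a bystander. Origin at the centre of its underside.
Mind the look-alikes: they are no part of the job. There is more than one size of the comb; the job needs the middle-sized.

How it is judged (in metres and radians):
On the way, in this order (a step that is already met when the one before it is completed fails the run):
1. the comb lies flat in the pocket, let go (x of comb in the frame of pocket between -0.005 and 0.005 m and y of comb in the frame of pocket between -0.006 and 0.006 m and z of comb in the frame of pocket between -0.003 and 0.003 m and angle between the x axis of comb and the y axis of pocket, either way round below 0.15 rad and angle between comb's own z axis and vertical below 0.1 rad and contact force between the fingers and comb below 0.2 N), for 0.2 s.
2. the crank has passed its first full turn (value of joint crank above 6.28319 rad), for 0.05 s.
At the end, for the whole second after the job is handed in: The crank is parked after two clockwise turns (within 0.4 rad of 12.57) and at rest, and the comb lies flat in the pocket, centred within 5 mm across and 6 mm along (x of comb in the frame of pocket between -0.005 and 0.005 m and y of comb in the frame of pocket between -0.006 and 0.006 m and z of comb in the frame of pocket between -0.003 and 0.003 m and angle between the x axis of comb and the y axis of pocket, either way round below 0.15 rad and angle between comb's own z axis and vertical below 0.1 rad and value of joint crank between 12.1664 and 12.9664 rad and velocity of joint crank between -0.05 and 0.05 rad/s and linear speed of comb below 0.02 m/s); the robot touches nothing.
It fails at once if the handle is wrenched along the crank arm (more than 10 N, 1 mm of its spring) (value of joint strain above 0.001 m or value of joint strain below -0.001 m).
It fails at once if the crank races (over 3.5 rad/s) or runs back mid-turn (faster than 0.4 rad/s) (velocity of joint crank above 3.5 rad/s or (value of joint crank between 0.6 and 12.0664 rad and velocity of joint crank below -0.4 rad/s)).
It fails at once if the crank is turned without the comb in the pocket (value of joint crank above 0.8 rad and not (x of comb in the frame of pocket between -0.005 and 0.005 m and y of comb in the frame of pocket between -0.006 and 0.006 m and z of comb in the frame of pocket between -0.003 and 0.003 m and angle between the x axis of comb and the y axis of pocket, either way round below 0.15 rad and angle between comb's own z axis and vertical below 0.1 rad)).
It fails at once if the crank is turned past its second parked position by more than 0.8 rad (value of joint crank above 13.3664 rad).
It fails at once if another part on the bench is disturbed (moved over 20 mm) (distance of any of reed_plate, magnet, cover from where it was at the start of the episode above 0.02 m).
It also fails if it takes over 72 s, if anything falls off the work surface, if the arm or the gripper's body presses on something with over 40 N, if the wrist force passes 120 N, or if a joint passes its speed limit or range.

## Robot

A 7-joint arm with a two-finger parallel gripper is mounted at the origin on the work surface. World frame = base frame: x ahead of the robot, y to its left, z up, the work surface at z = 0. Lengths are in m, angles in degrees, forces in N, time in s.
With the tool pointing down it reaches from about 0.425 to 1.025 m from the base axis. Payload 3.6 kg.
Tool frame: the origin (TCP) lies midway between the tips of the shut fingers; the grasp point (between the pads) lies 19 mm behind it; z points along the fingers, y is the line along which they close (so a half turn about z gives the same grasp; the last joint's range is limited). The gripper opens to 85 mm and grips with 20 to 120 N. Pads are 22 mm wide; open, the fingers measure 114 mm over their backs; the gripper's body (76 mm by 85 mm) begins 54 mm behind the grasp point. The pads swing forward as they close: fully open they stand 13 mm farther back than shut.
Start: joints at [-76.805, 33.873, 2.773, 92.16, -1.908, 54.013, -1.931], TCP at [0.231, 0.687, 0.231] pointing down, gripper open.
Joint ranges: [-153.93, 153.93], [-27.13, 128.08], [-72.61, 78.16], [10.71, 143.7], [-87.88, 267.88], [4.46, 118.87], [-176.78, 176.78]. Speed limits (degrees/s): [147.25, 147.25, 180, 180, 180, 180, 180].

## Interface

Orientations are given as a 3x3 rotation matrix whose columns are the frame's x, y, z axes.
In Python, from bench import readout, read_camera, get_calibration, job gives the robot as it stands.
- The arm moves only by the tool play_rows, never from a script. Its argument "steps" is a list of rows, each an object of numbers: "dx", "dy", "dz": the shift along the tool's x, y, z in cm; "ax", "ay", "az": the turn, a rotation vector about the tool's x, y, z in degrees; "grip": the gripper command: -1 is shut, 1 is fully open, values between are in proportion. A call has 1 to 20 rows; each row is the pose to reach, as a shift and turn from the pose commanded when the call began, along the tool's axes at that moment; what a row does not reach only later rows make up. A row lasts 1/8 s, in which the tool goes at most 62.5 mm and 10.7 degrees, less where a joint would pass 70% of its speed; a pose out of reach is approached as far as the arm can. A call with a gripper value outside its range is refused whole. The fingers move at their own pace and stop on an object; "squeeze" is the grip in N (left out, the last holds). Time passes only in rows, so rows that repeat a pose let the fingers close. It gives the time, the measured TCP pose, the force, the opening and the grip force at its end, in the units of the state.
- readout.observe(): the state, without advancing time (a new reading comes with each control period).
- read_camera(name): name is "scene" or "top" or "wrist"; returns (picture, depth): 400x640x3 uint8, red, green, blue; 400x640 float32, m along the optical axis (not along the pixel's ray), 0 where there is no reading.
- get_calibration(name): a dict with "K" (3x3 intrinsics, pixels), "D" ([k1, k2, p1, p2, k3] as OpenCV has them; the pictures are not rectified), "world_to_cam" (4x4, takes a point from world to camera coordinates). Camera axes: x right, y down, z forward; pixel columns grow to the right and rows downward; lengths in m; the calibration is good to about 2 mm. A picture is of the moment at which its call begins: read the wrist's pose just before it. get_calibration takes no time and is no camera call; for the wrist camera it gives the pose at the moment of the call.
- job.finish_job(): hands the job in; it is judged then, once.
The state is a dict: "time_s": time; "joint_positions": joint angles; "dq": joint speeds; "effort": joint torques, N m; "eef_pos": TCP position; "eef_rot": TCP orientation; "force": force on the tool from outside, world axes, zero at the start; "moment": the same for the moment, N m; "grip_width": finger opening in m; "gripper_force": force on a finger pad.
Only numpy, scipy, OpenCV 4.12 (cv2) and the standard library are available. Lean on these libraries where they do the work, as an engineer would, in place of code of your own. Each camera call takes 0.05 s, during which the arm holds its last target. There are 200 camera calls.

## Working session

There is one attempt and no reset: what is moved stays moved. The work goes in short steps, Python scripts to look and compute and a tool call to move; the robot and the scene stay as the last step left them, time stands still between calls to the robot, and variables do not carry over. Pictures are saved under pics/ and viewed, at most 10 in all, crops included, and the job is handed in when it is done.

Besides the shell and the picture viewer there is one more tool, called after "Emit:" by a JSON object that holds its "method" and its "body". play_rows: Moves the arm, as the interface text tells. Its arguments: {"type":"object","properties":{"steps":{"type":"array"},"squeeze":{"type":"number"}},"required":["steps"]}

```bash
mkdir -p pics && ls
cat > h.py <<'E'
import numpy as np, cv2
from bench import readout, read_camera, get_calibration, job
def save(n,im): cv2.imwrite(f'pics/{n}.png', im[:,:,::-1])
def pts(name,depth,uv,cal=None):
    "pixels -> world by depth"
    c=cal or get_calibration(name); uv=np.atleast_2d(np.float64(uv))
    n=cv2.undistortPoints(uv[:,None],np.array(c['K']),np.array(c['D']))[:,0]
    z=depth[np.int32(uv[:,1]),np.int32(uv[:,0])]
    p=np.c_[n*z[:,None],z]; T=np.linalg.inv(c['world_to_cam'])
    return p@T[:3,:3].T+T[:3,3]
def plane(name,uv,h,cal=None):
    "pixels -> world on plane z=h"
    c=cal or get_calibration(name); uv=np.atleast_2d(np.float64(uv))
    n=cv2.undistortPoints(uv[:,None],np.array(c['K']),np.array(c['D']))[:,0]
    T=np.linalg.inv(c['world_to_cam']); d=np.c_[n,np.ones(len(n))]@T[:3,:3].T; o=T[:3,3]
    return o+d*((h-o[2])/d[:,2])[:,None]
E
python3 - <<'E'
from h import *
np.set_printoptions(precision=4,suppress=True)
s=readout.observe(); print({k:np.round(v,4).tolist() for k,v in s.items()})
for n in ('top','scene'):
    im,d=read_camera(n); save(n,im); np.save(n+'_d.npy',d); c=get_calibration(n); print(n,np.linalg.inv(c['world_to_cam']))
E
```

```text
pics
{'time_s': 0.0, 'joint_positions': [-76.8036, 33.9262, 2.7637, 92.237, -1.9088, 54.0128, -1.9303], 'dq': [0.0455, -0.0041, 0.0939, 0.0372, -0.0222, 0.0454, 0.0582], 'effort': [0.0008, -54.869, 1.5471, -19.8124, 0.0094, 0.0088, -0.0], 'eef_pos': [0.2304, 0.6865, 0.2301], 'eef_rot': [[-0.9481, 0.3181, -0.0006], [0.3181, 0.9481, -0.0022], [-0.0001, -0.0023, -1.0]], 'force': [0.2841, 0.1759, 0.6748], 'moment': [-0.0369, 0.0088, -0.0325], 'gripper_force': 0.0, 'grip_width': 0.0854}
top [[ 0.0056 -0.9823  0.1875  0.3297]
 [-0.9999 -0.0034  0.0118  0.0705]
 [-0.011  -0.1875 -0.9822  1.1733]
 [ 0.      0.      0.      1.    ]]
scene [[-0.5519  0.4588 -0.6964  1.2405]
 [ 0.8339  0.309  -0.4573  0.5308]
 [ 0.0054 -0.8331 -0.5531  0.7056]
 [ 0.      0.      0.      1.    ]]
```

View pics/top.png

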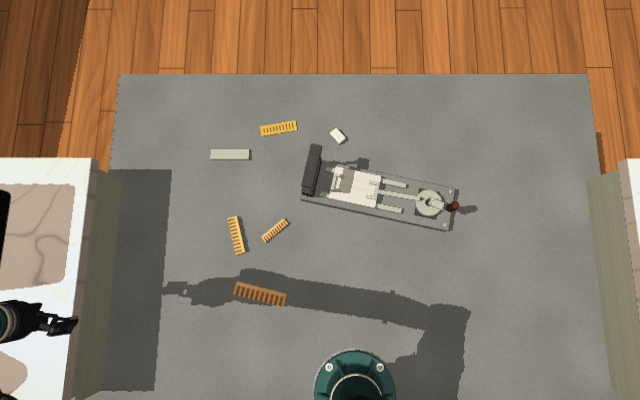

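View pics/scene.png

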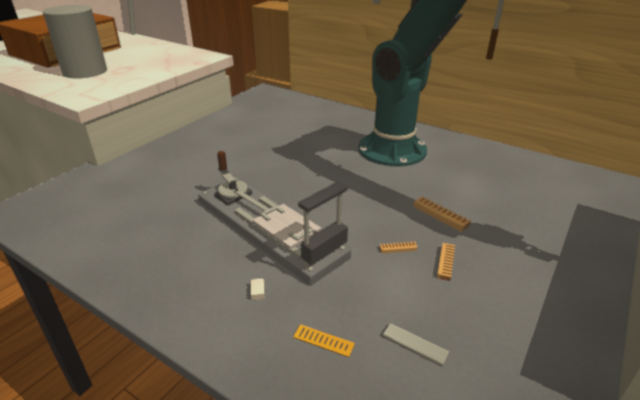

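Top view: the comb candidates are at (236,235), (275,230) and (260,293). The brass reed plate is at (279,128), the cover at (230,154) and the magnet at (338,136). The machine has its tower at (312,170), its carriage at (358,187) and its crank handle at (453,206). I'll measure the sizes next.

Run:
```python
from h import *
np.set_printoptions(precision=4,suppress=True)
im=cv2.imread('pics/top.png'); d=np.load('top_d.npy'); hsv=cv2.cvtColor(im,cv2.COLOR_BGR2HSV)
print(get_calibration('top')['K'])
m=cv2.inRange(hsv,(5,110,60),(30,255,255)); m[:75]=0; m[:,:120]=0; m[:,585:]=0
m=cv2.morphologyEx(m,cv2.MORPH_CLOSE,np.ones((5,5)))
cs,_=cv2.findContours(m,0,2)
for c in cs:
    if cv2.contourArea(c)<40: continue
    x,y,w,h=cv2.boundingRect(c)
    b=cv2.boxPoints(cv2.minAreaRect(c)); 
    P=plane('top',b,0.014); l=np.linalg.norm(np.diff(P,axis=0),axis=1)
    M=cv2.moments(c);cc=[M['m10']/M['m00'],M['m01']/M['m00']]
    D=pts('top',d,np.argwhere(m[y:y+h,x:x+w])[:,::-1]+[x,y])
    k=np.argmax(l[:2]); e=P[k+1]-P[k]
    print('cand',np.round(cc),'ctr',P.mean(0)[:2],'size',l[:2],'yaw',np.degrees(np.arctan2(e[1],e[0])),'ztop',np.percentile(D[:,2],[10,50,95]))
# other objects, machine by depth
g=np.argwhere(np.ones(d.shape))[:,::-1]; W=pts('top',d,g).reshape(400,640,3)
z=W[...,2].copy(); z[d==0]=0
np.save('W.npy',W)
for lo,hi in ((.15,.25),(.1,.15),(.045,.062),(.022,.04)):
    mm=((z>lo)&(z<hi)).astype(np.uint8); mm[:120]=0; mm[260:]=0; mm[:,:295]=0; mm[:,475:]=0
    n,lab,st,ce=cv2.connectedComponentsWithStats(mm)
    for i in range(1,n):
        if st[i,4]>15: 
            q=W[lab==i]; r=cv2.minAreaRect((q[:,:2]*1000).astype(np.float32)); print((lo,hi),st[i],np.median(q,0),r)
print('shot of table z',np.median(z[300:,480:560]))
big=cv2.resize(im[125:315,200:500],None,fx=2.6,fy=2.6,interpolation=cv2.INTER_CUBIC); cv2.imwrite('pics/topcrop.png',big)
```

```text
[[396.3746   0.     324.3601]
 [  0.     396.3746 194.8736]
 [  0.       0.       1.    ]]
cand [260. 293.] ctr [0.2644 0.2667] size [0.0382 0.1492] yaw -103.25120165844426 ztop [0.0109 0.0166 0.0213]
cand [275. 230.] ctr [0.4451 0.2299] size [0.0825 0.0222] yaw -49.298165301288414 ztop [0.0042 0.009  0.0132]
cand [236. 235.] ctr [0.4309 0.3416] size [0.0292 0.1101] yaw -164.51900727628382 ztop [0.0075 0.0118 0.0163]
cand [278. 128.] ctr [0.7606 0.2282] size [0.112  0.0334] yaw -79.3315394593151 ztop [0.0004 0.0034 0.0074]
(0.15, 0.25) [301 143  21  45 523] [0.5932 0.1161 0.1951] ((594.8746948242188, 115.54768371582031), (30.40655517578125, 115.65180969238281), 77.9316635131836)
(0.1, 0.15) [447 201  12  10  83] [ 0.5019 -0.258   0.1321] ((503.529296875, -261.14306640625), (19.239124298095703, 21.56922149658203), 45.48385238647461)
(0.045, 0.062) [ 329  166  113   50 2100] [ 0.5531 -0.0278  0.054 ] ((551.4054565429688, -90.90628051757812), (318.52276611328125, 97.81935119628906), 77.97937774658203)
(0.022, 0.04) [ 301  160  154   71 3293] [ 0.537  -0.1216  0.0294] ((554.595703125, -72.29110717773438), (438.9033508300781, 131.07164001464844), 77.86505126953125)
shot of table z -0.0008917777566448404
```

View pics/topcrop.png

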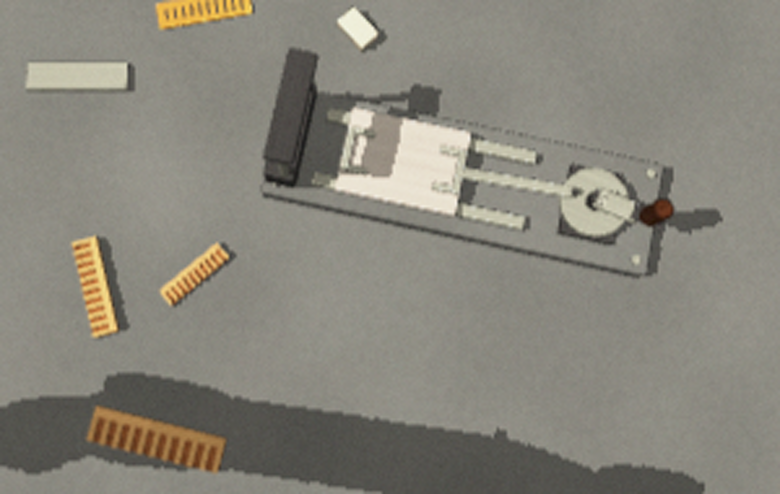

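The comb wanted is the one at (236,235): it measures 110×29 mm, against 149×38 for (260,293) and 82×22 for (275,230). Its centre is (0.431,0.342) with yaw 15.5°. The machine's origin comes out near (0.550,-0.092), with its y axis at 77.9°. I'll move above the comb for a close crop.

Emit:
{"method": "play_rows", "body": {"steps": [{"dx":-5,"dy":-4.4,"dz":-2,"az":10.5,"grip":1},{"dx":-10,"dy":-8.8,"dz":-2,"az":21},{"dx":-15,"dy":-13.2,"dz":-2,"az":31.5},{"dx":-20,"dy":-17.6,"dz":-2,"az":42},{"dx":-25,"dy":-22,"dz":-2,"az":52.5},{"dx":-30,"dy":-26.3,"dz":-2,"az":63},{"dx":-30,"dy":-26.3,"dz":-2,"az":73.5},{"dx":-30,"dy":-26.3,"dz":-2,"az":84},{"dx":-30,"dy":-26.3,"dz":-2,"az":94.5},{"dx":-30,"dy":-26.3,"dz":-2,"az":105},{"dx":-30,"dy":-26.3,"dz":-2,"az":115.5},{"dx":-30,"dy":-26.3,"dz":-2,"az":126},{"dx":-30,"dy":-26.3,"dz":-2,"az":136.5},{"dx":-30,"dy":-26.3,"dz":-2,"az":146},{"dx":-30,"dy":-26.3,"dz":-2,"az":146},{"dx":-30,"dy":-26.3,"dz":-2,"az":146},{"dx":-30,"dy":-26.3,"dz":-2,"az":146}], "squeeze": 40}}

```text
$.steps[0]: bad value
```

```bash
cat >> h.py <<'E'
def wristcomb(tag,h=0.014):
    s=readout.observe(); c=get_calibration('wrist'); im,d=read_camera('wrist'); save(tag,im)
    hsv=cv2.cvtColor(im,cv2.COLOR_RGB2HSV)
    m=cv2.inRange(hsv,(5,90,60),(30,255,255)); m=cv2.morphologyEx(m,cv2.MORPH_CLOSE,np.ones((25,25)))
    for k in cv2.findContours(m,0,2)[0]:
        if cv2.contourArea(k)<1500: continue
        b=cv2.boxPoints(cv2.minAreaRect(k)); P=plane('wrist',b,h,c); l=np.linalg.norm(np.diff(P,axis=0),axis=1)
        j=np.argmax(l[:2]); e=P[j+1]-P[j]
        print('blob px',b.mean(0),'ctr',P.mean(0),'size',l[:2],'yaw',np.degrees(np.arctan2(e[1],e[0]))%180)
    return s,c,im,d
E
python3 - <<'E'
from h import *
np.set_printoptions(precision=4,suppress=True)
s,c,im,d=wristcomb('w1'); np.save('w1_d.npy',d)
print(s['time_s'],s['eef_pos'],s['eef_rot'],s['joint_positions'],s['force'])
print(np.linalg.inv(c['world_to_cam']), 'depth mid',d[200,320])
E
```

```text
blob px [ 53.4382 286.731 ] ctr [0.2624 0.2719 0.014 ] size [0.159  0.0482] yaw 75.6311199042242
0.1 [0.2304 0.6866 0.2302] [[-0.9481  0.3181 -0.0005]
 [ 0.3181  0.9481 -0.002 ]
 [-0.0001 -0.0021 -1.    ]] [-76.8077  33.9218   2.7681  92.2292  -1.9073  54.0134  -1.9325] [-0.2811 -1.3513  0.3053]
[[ 0.318   0.9128  0.2564  0.1642]
 [ 0.9481 -0.3056 -0.088   0.7075]
 [-0.0019  0.2711 -0.9626  0.3728]
 [ 0.      0.      0.      1.    ]] depth mid 0.19592278
```

View pics/w1.png

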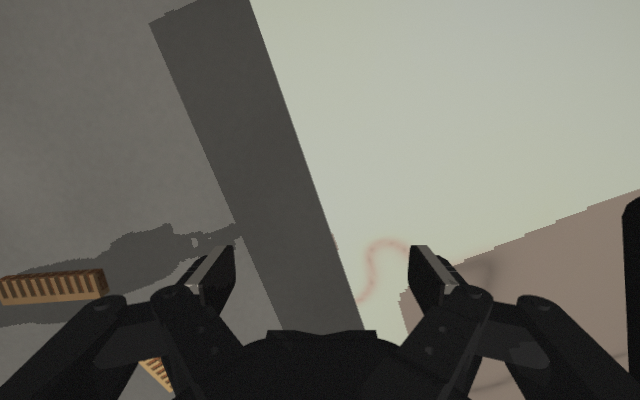

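The move was refused, most likely because each row needs all its keys. The tool is still at the start pose, over the side counter. I'll resend with complete rows.

Emit:
{"method": "play_rows", "body": {"steps": [{"dx":-5,"dy":-4.4,"dz":-2,"ax":0,"ay":0,"az":10.5,"grip":1},{"dx":-10,"dy":-8.8,"dz":-2,"ax":0,"ay":0,"az":21,"grip":1},{"dx":-15,"dy":-13.2,"dz":-2,"ax":0,"ay":0,"az":31.5,"grip":1},{"dx":-20,"dy":-17.6,"dz":-2,"ax":0,"ay":0,"az":42,"grip":1},{"dx":-25,"dy":-22,"dz":-2,"ax":0,"ay":0,"az":52.5,"grip":1},{"dx":-30,"dy":-26.3,"dz":-2,"ax":0,"ay":0,"az":63,"grip":1},{"dx":-30,"dy":-26.3,"dz":-2,"ax":0,"ay":0,"az":73.5,"grip":1},{"dx":-30,"dy":-26.3,"dz":-2,"ax":0,"ay":0,"az":84,"grip":1},{"dx":-30,"dy":-26.3,"dz":-2,"ax":0,"ay":0,"az":94.5,"grip":1},{"dx":-30,"dy":-26.3,"dz":-2,"ax":0,"ay":0,"az":105,"grip":1},{"dx":-30,"dy":-26.3,"dz":-2,"ax":0,"ay":0,"az":115.5,"grip":1},{"dx":-30,"dy":-26.3,"dz":-2,"ax":0,"ay":0,"az":126,"grip":1},{"dx":-30,"dy":-26.3,"dz":-2,"ax":0,"ay":0,"az":136.5,"grip":1},{"dx":-30,"dy":-26.3,"dz":-2,"ax":0,"ay":0,"az":146,"grip":1},{"dx":-30,"dy":-26.3,"dz":-2,"ax":0,"ay":0,"az":146,"grip":1},{"dx":-30,"dy":-26.3,"dz":-2,"ax":0,"ay":0,"az":146,"grip":1}], "squeeze": 40}}

```text
time_s: 2.15
eef_pos: [0.4312, 0.3426, 0.2512]
eef_rot: [[0.963, 0.269, -0.0], [0.269, -0.963, -0.0], [-0.0, 0.0, -1.0]]
force: [0.6, -0.1, 0.1]
grip_width: 0.0855
gripper_force: 0.0
```

Run:
```python
from h import *
np.set_printoptions(precision=4,suppress=True)
s,c,im,d=wristcomb('w2'); np.save('w2_d.npy',d)
print(s['time_s'],s['eef_pos'],s['joint_positions'],s['force'])
```

```text
blob px [339.8 290.4] ctr [0.2633 0.2645 0.014 ] size [0.0458 0.1525] yaw 76.50689349973632
blob px [320.5 169. ] ctr [0.43   0.3424 0.014 ] size [0.0266 0.1091] yaw 16.119726069403356
2.15 [0.4312 0.3426 0.2512] [-75.4879  25.1774  44.1683 114.9938 -23.2062  48.7939 -92.7926] [ 0.5571 -0.1203  0.0651]
```

View pics/w2.png

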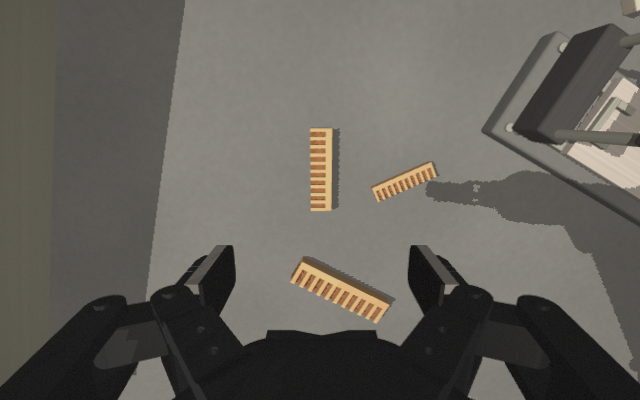

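Wrist view: the chosen comb is at (320,169), toothed and middle-sized. It measures 109×27 mm, centred at (0.430,0.342), which agrees with the top view. I'll descend and grip.

Emit:
{"method": "play_rows", "body": {"steps": [{"dx":-0.1,"dy":0,"dz":6,"ax":0,"ay":0,"az":0,"grip":1},{"dx":-0.1,"dy":0,"dz":12,"ax":0,"ay":0,"az":0,"grip":0.6},{"dx":-0.1,"dy":0,"dz":18,"ax":0,"ay":0,"az":0,"grip":0.3},{"dx":-0.1,"dy":0,"dz":22,"ax":0,"ay":0,"az":0,"grip":0.2},{"dx":-0.1,"dy":0,"dz":24,"ax":0,"ay":0,"az":0,"grip":0.2},{"dx":-0.1,"dy":0,"dz":24.6,"ax":0,"ay":0,"az":0,"grip":0.2},{"dx":-0.1,"dy":0,"dz":24.6,"ax":0,"ay":0,"az":0,"grip":0},{"dx":-0.1,"dy":0,"dz":24.6,"ax":0,"ay":0,"az":0,"grip":-0.2},{"dx":-0.1,"dy":0,"dz":24.6,"ax":0,"ay":0,"az":0,"grip":-1},{"dx":-0.1,"dy":0,"dz":24.6,"ax":0,"ay":0,"az":0,"grip":-1},{"dx":-0.1,"dy":0,"dz":24.6,"ax":0,"ay":0,"az":0,"grip":-1},{"dx":-0.1,"dy":0,"dz":24.6,"ax":0,"ay":0,"az":0,"grip":-1}], "squeeze": 40}}

```text
time_s: 3.7
eef_pos: [0.4312, 0.3429, 0.0066]
eef_rot: [[0.964, 0.267, 0.002], [0.267, -0.964, 0.002], [0.002, -0.001, -1.0]]
force: [-0.2, 0.1, 6.8]
grip_width: 0.0267
gripper_force: 39.8
```

Emit:
{"method": "play_rows", "body": {"steps": [{"dx":0,"dy":0,"dz":-4,"ax":0,"ay":0,"az":0,"grip":-1},{"dx":0,"dy":0,"dz":-10,"ax":0,"ay":0,"az":0,"grip":-1},{"dx":0,"dy":0,"dz":-16,"ax":0,"ay":0,"az":0,"grip":-1},{"dx":0,"dy":0,"dz":-22,"ax":0,"ay":0,"az":0,"grip":-1},{"dx":0,"dy":0,"dz":-26,"ax":0,"ay":0,"az":0,"grip":-1}], "squeeze": 40}}

```text
time_s: 4.32
eef_pos: [0.4308, 0.3425, 0.2683]
eef_rot: [[0.964, 0.266, 0.002], [0.266, -0.964, 0.003], [0.003, -0.002, -1.0]]
force: [0.1, -1.0, -1.2]
grip_width: 0.0268
gripper_force: 40.0
```

Run:
```python
from h import *
np.set_printoptions(precision=4,suppress=True)
W=np.load('W.npy'); a=np.radians(77.9); ey=np.array([np.cos(a),np.sin(a)]); ex=np.array([ey[1],-ey[0]]); O=np.array([.5546,-.0723])-.02*ey
print('O',O,ex,ey)
X=(W[...,:2]-O)@ex; Y=(W[...,:2]-O)@ey; Z=W[...,2]
sel=(abs(X)<.03)&(abs(Y)<.16)
print('lug level pts'); 
m=(Z>.057)&(Z<.068)&(abs(X)<.05)&(Y>-.09)&(Y<.16)
for x,y,z in np.c_[X[m],Y[m],Z[m]][::2]: print(np.round([x,y,z],3),end=' ')
m=(Z>.05)&(Z<.058)&(abs(X)<.06)&(Y>-.13)&(Y<.17)
print('\ncarriage',np.percentile(X[m],[1,99]),[(round(v,3),int(((Y[m]>v)&(Y[m]<v+.01)).sum())) for v in np.arange(-.13,.17,.01)])
s=readout.observe(); print(s['joint_positions'],s['grip_width'],s['eef_pos'])
```

```text
O [ 0.5504 -0.0919] [ 0.9778 -0.2096] [0.2096 0.9778]
lug level pts
[0.041 0.137 0.059] [0.025 0.154 0.058] [0.038 0.098 0.057] [0.021 0.156 0.059] [0.022 0.151 0.059] [0.023 0.145 0.061] [0.026 0.136 0.058] [0.045 0.049 0.058] [0.019 0.153 0.06 ] [0.02  0.147 0.061] [0.021 0.141 0.061] [0.022 0.136 0.061] [0.024 0.127 0.063] [0.015 0.152 0.062] [0.018 0.144 0.059] [0.019 0.138 0.06 ] [0.021 0.13  0.061] [0.034 0.073 0.057] [0.012 0.154 0.06 ] [0.018 0.132 0.058] [0.022 0.112 0.058] [0.028 0.084 0.057] [0.008 0.156 0.064] [0.01  0.151 0.061] [0.007 0.153 0.059] [0.018 0.102 0.058] [0.027 0.063 0.057] [0.004 0.152 0.059] [0.02  0.077 0.06 ] [0.026 0.051 0.058] [0.001 0.155 0.058] [0.001 0.149 0.06 ] [0.013 0.096 0.058] [0.02  0.062 0.06 ] [0.023 0.051 0.059] [0.024 0.045 0.059] [-0.003  0.157  0.057] [-0.003  0.151  0.063] [0.008 0.106 0.057] [0.011 0.092 0.058] [0.019 0.053 0.063] [0.021 0.047 0.058] [0.022 0.042 0.06 ] [0.023 0.036 0.06 ] [0.024 0.031 0.062] [-0.006  0.156  0.058] [-0.005  0.151  0.061] [0.017 0.049 0.059] [0.019 0.041 0.06 ] [0.02  0.036 0.061] [0.022 0.03  0.059] 
[... 3305 characters left out ...]
(-0.07), 6), (np.float64(-0.06), 2), (np.float64(-0.05), 11), (np.float64(-0.04), 7), (np.float64(-0.03), 9), (np.float64(-0.02), 8), (np.float64(-0.01), 8), (np.float64(-0.0), 5), (np.float64(0.01), 8), (np.float64(0.02), 47), (np.float64(0.03), 89), (np.float64(0.04), 91), (np.float64(0.05), 97), (np.float64(0.06), 102), (np.float64(0.07), 105), (np.float64(0.08), 109), (np.float64(0.09), 109), (np.float64(0.1), 106), (np.float64(0.11), 104), (np.float64(0.12), 101), (np.float64(0.13), 87), (np.float64(0.14), 92), (np.float64(0.15), 51), (np.float64(0.16), 0), (np.float64(0.17), 0)]
[-77.634   24.3515  46.9468 114.2217 -22.9748  50.7608 -92.9461] 0.026776538119816482 [0.4308 0.3425 0.2683]
```

The carriage lugs run from about y=+0.022 to 0.157 in the machine frame, so the pocket centre is near (0, 0.089), or world (0.569,-0.005). I'll hover short of it, on the crank side, to look with the wrist camera.

Emit:
{"method": "play_rows", "body": {"steps": [{"dx":-0.1,"dy":4,"dz":0,"ax":0,"ay":0,"az":-4,"grip":-1},{"dx":-0.2,"dy":9.5,"dz":0,"ax":0,"ay":0,"az":-11,"grip":-1},{"dx":-0.3,"dy":15,"dz":0,"ax":0,"ay":0,"az":-19,"grip":-1},{"dx":-0.4,"dy":20.5,"dz":0,"ax":0,"ay":0,"az":-27,"grip":-1},{"dx":-0.5,"dy":26,"dz":0,"ax":0,"ay":0,"az":-35,"grip":-1},{"dx":-0.6,"dy":31.5,"dz":0,"ax":0,"ay":0,"az":-43,"grip":-1},{"dx":-0.7,"dy":37,"dz":0.5,"ax":0,"ay":0,"az":-51,"grip":-1},{"dx":-0.8,"dy":42.5,"dz":1,"ax":0,"ay":0,"az":-58,"grip":-1},{"dx":-1,"dy":46,"dz":1.8,"ax":0,"ay":0,"az":-62.5,"grip":-1},{"dx":-1,"dy":46.8,"dz":1.8,"ax":0,"ay":0,"az":-62.5,"grip":-1},{"dx":-1,"dy":46.8,"dz":1.8,"ax":0,"ay":0,"az":-62.5,"grip":-1},{"dx":-1,"dy":46.8,"dz":1.8,"ax":0,"ay":0,"az":-62.5,"grip":-1}], "squeeze": 40}}

```text
time_s: 5.82
eef_pos: [0.5454, -0.1094, 0.2473]
eef_rot: [[0.206, 0.978, -0.0], [0.978, -0.206, 0.001], [0.001, -0.001, -1.0]]
force: [0.5, 0.4, -1.2]
grip_width: 0.0266
gripper_force: 40.0
```

Run:
```python
from h import *
np.set_printoptions(precision=4,suppress=True)
s,c,im,d=wristcomb('w3',0.25); np.save('w3_d.npy',d); np.savez('w3_c.npz',K=c['K'],D=c['D'],T=c['world_to_cam'])
print(s['time_s'],s['eef_pos'],s['joint_positions'],s['force'],s['grip_width'])
```

```text
blob px [321.  239.5] ctr [ 0.5444 -0.1085  0.25  ] size [0.0285 0.1073] yaw 79.6922799879746
blob px [622.5 199.5] ctr [ 0.7018 -0.1363  0.25  ] size [0.0144 0.2298] yaw 94.82136549909941
5.825 [ 0.5454 -0.1094  0.2473] [-16.8599  23.104   31.5445 114.2398 -16.3871  47.0021  12.0281] [ 0.5442  0.4455 -1.2222] 0.026604195312412576
```

View pics/w3.png

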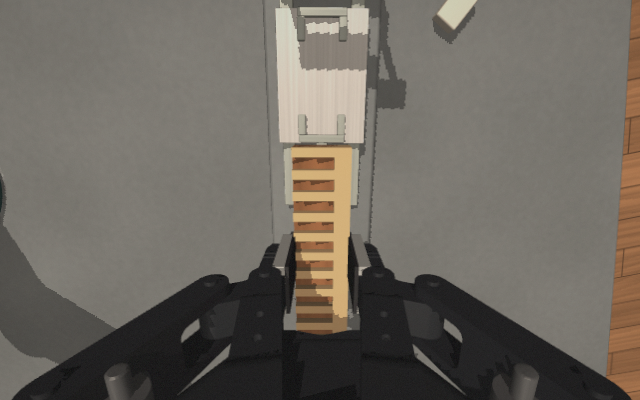

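The held comb is at (322,240), its far end at row 148. The pocket lugs are at (323,12–38) and (323,115–143). I'll measure the lug corners at z=0.061 and the comb's far end.

Run:
```python
from h import *
np.set_printoptions(precision=4,suppress=True)
im=cv2.imread('pics/w3.png'); q=np.load('w3_c.npz'); c={'K':q['K'],'D':q['D'],'world_to_cam':q['T']}
r=im[:,:,2].astype(int); b=im[:,:,0].astype(int); g=im[:,:,1].astype(int)
print('cream',im[90,300],'lug',im[128,302],im[138,322],im[12,322],'base',im[100,272],'comb',im[152,320])
a=np.radians(77.9); ey=np.array([np.cos(a),np.sin(a)]); ex=np.array([ey[1],-ey[0]]); O=np.array([.5504,-.0919])
f=lambda uv,h:(lambda P:np.c_[(P[:,:2]-O)@ex,(P[:,:2]-O)@ey])(plane('wrist',uv,h,c))
m=((r-g<8)&(r>95)).astype(np.uint8)
for (y0,y1) in ((0,45),(108,150)):
    mm=np.zeros_like(m); mm[y0:y1,285:362]=m[y0:y1,285:362]
    n,l,st,ce=cv2.connectedComponentsWithStats(mm); 
    for i in range(1,n):
        if st[i,4]>20:
            x,y,w,h,A=st[i]; print('lug',st[i],'corners z.061',f([[x-.5,y-.5],[x+w-.5,y-.5],[x-.5,y+h-.5],[x+w-.5,y+h-.5]],.061).round(4).tolist())
for row in (60,70,80,90,100): # carriage edges
    k=np.where((r[row,255:395]-b[row,255:395]>-500)&(r[row,255:395]>150))[0]+255; print(row,k.min(),k.max(),f([[k.min()-.5,row],[k.max()+.5,row]],.054).round(4).tolist())
col=np.abs(np.diff(r[140:160,300:345].mean(1))); print('comb far edge rows',col.round(),)
print(f([[322,146.5],[322,147.5]],.2547), 'TCP m', (np.array([.5454,-.1094])-O)@ex,(np.array([.5454,-.1094])-O)@ey)
for row in (155,200,240): 
    print([f([[u,row]],.2547).round(4).tolist() for u in (291.5,352.5)])
```

```text
cream [183 198 212] lug [153 170 175] [148 167 170] [156 172 177] base [119 127 128] comb [123 177 212]
lug [ 285    0   77   45 1726] corners z.061 [[-0.0392, 0.1611], [0.0369, 0.1614], [-0.0403, 0.1205], [0.0385, 0.1208]]
lug [315  18   8  14  39] corners z.061 [[-0.0096, 0.1453], [-0.0016, 0.1453], [-0.0096, 0.1326], [-0.0015, 0.1326]]
lug [327  18   6  18  48] corners z.061 [[0.0025, 0.1453], [0.0085, 0.1453], [0.0026, 0.129], [0.0087, 0.129]]
lug [285 114  60  36 733] corners z.061 [[-0.0423, 0.0525], [0.0227, 0.0527], [-0.0435, 0.0138], [0.0237, 0.014]]
lug [344 143  18   7  63] corners z.061 [[0.0224, 0.0217], [0.0424, 0.0218], [0.0225, 0.014], [0.0427, 0.014]]
60 277 299 [[-0.0501, 0.1071], [-0.0257, 0.1072]]
70 277 366 [[-0.0504, 0.0973], [0.0457, 0.0976]]
80 277 365 [[-0.0508, 0.0873], [0.045, 0.0876]]
90 278 365 [[-0.0501, 0.0771], [0.0455, 0.0774]]
100 278 364 [[-0.0504, 0.0668], [0.0448, 0.0671]]
comb far edge rows [ 6. 38. 22.  1.  0. 12. 50. 40.  6.  0.  0.  0.  0.  0.  0.  0. 48. 32.
  0.]
[[-0.002   0.0359]
 [-0.002   0.0354]] TCP m -0.0012205913329761523 -0.01815929945779472
[[[-0.0161, 0.0319]], [[0.0121, 0.032]]]
[[[-0.0167, 0.0103]], [[0.0128, 0.0104]]]
[[[-0.0172, -0.0106]], [[0.0134, -0.0105]]]
```

Run:
```python
from h import *
np.set_printoptions(precision=4,suppress=True,linewidth=150)
im=cv2.imread('pics/w3.png'); r=im[:,:,2].astype(int)
print('rows 0-45 col mean 308-340',r[0:45,308:340].mean(1).astype(int))
print('rows 108-150 cols 308-338',r[108:150,308:338].mean(1).astype(int))
print('cols 290-355 rows 120-132',r[119:131,290:356].mean(0).astype(int))
print('cols 290-355 rows 22-36',r[22:36,290:356].mean(0).astype(int))
```

```text
rows 0-45 col mean 308-340 [ 83  83  83  83  83  83  83 164 187 184 177 176 177 176 178 126  73  80 132 135 135 135 154 186 206 206 206 205 206 205 205 203 188 161 136 133 134
 133 134 134 133 134 135 135 135]
rows 108-150 cols 308-338 [207 207 207 207 207 207 206 205 205 204 205 204 204 204 203 203 203 203 203 203 203 202 202 202 202 202 167 175 177 173 169 170 171 166 124 111 110
 103 114 165 205 211]
cols 290-355 rows 120-132 [206 211 212 210 206 209 212 200 165 177 178 177 176 174 162 129 145 187 208 205 206 206 205 210 210 207 203 201 204 204 199 201 203 208 208 206 207
 206 210 209 209 207 208 208 203 200 187 148 172 176 176 175 173 169 163 173 202 200 202 204 207 208 205 206 210 207]
cols 290-355 rows 22-36 [210 210 209 206 186 174 165 110 117 119 118 119 117 114 106 127 153 172 189 192 192 191 189 193 191 184 175 175 176 182 192 193 192 192 192 192 191
 184 175 183 192 191 193 192 191 189 192 192 169 121 137 143 142 139 135 133 127 143 182 192 195 200 202 198 198 198]
```

Run:
```python
from h import *
np.set_printoptions(precision=4,suppress=True)
q=np.load('w3_c.npz'); c={'K':q['K'],'D':q['D'],'world_to_cam':q['T']}
R=np.array([[.206,.978],[.978,-.206]]); tcp=np.array([.5454,-.1094])
t=lambda uv,h:(plane('wrist',uv,h,c)[:,:2]-tcp)@R   # tool x,y
F=t([[322,6.6]],.061); N=t([[322,141.6]],.061); print('far',F,'near',N,'len',F[0,0]-N[0,0],'mid x',(F+N)[0,0]/2)
L=t([[297.6,126],[345.9,126]],.061); print('near lugs y',L,'mid',L[:,1].mean(),'w',np.ptp(L[:,1]))
L=t([[296.8,30],[347.2,30]],.061); print('far lugs y',L,'mid',L[:,1].mean(),np.ptp(L[:,1]))
C=t([[322,147],[322,329]],.2547); print('comb ends x',C)
C=t([[291.6,200],[352.4,200]],.2547); print('comb sides y',C,C[:,1].mean())
```

```text
far [[ 0.173  -0.0002]] near [[ 0.0407 -0.0002]] len 0.13231399637920538 mid x 0.10688980778551463
near lugs y [[ 0.0576 -0.0269]
 [ 0.0576  0.026 ]] mid -0.0004700552706526119 w 0.05290907508746009
far lugs y [[ 0.1521 -0.0257]
 [ 0.1521  0.0253]] mid -0.00024010815921694274 0.05098382214367882
comb ends x [[ 0.0538 -0.0006]
 [-0.0456 -0.0006]]
comb sides y [[ 0.0285 -0.0153]
 [ 0.0285  0.014 ]] -0.0006209372034940248
```

Checks: the lugs measure 132×51 mm, as they should. The pocket centre is at tool x=+106.9 mm and y≈0, and the comb centre is at tool x=-1.2 mm. So the shift is +10.8 cm, then down, first to about 3 mm above the floor.

Emit:
{"method": "play_rows", "body": {"steps": [{"dx":3,"dy":0,"dz":0,"ax":0,"ay":0,"az":0,"grip":-1},{"dx":8,"dy":0,"dz":1,"ax":0,"ay":0,"az":0,"grip":-1},{"dx":10.8,"dy":0,"dz":5,"ax":0,"ay":0,"az":0,"grip":-1},{"dx":10.8,"dy":0,"dz":10,"ax":0,"ay":0,"az":0,"grip":-1},{"dx":10.8,"dy":0,"dz":14,"ax":0,"ay":0,"az":0,"grip":-1},{"dx":10.8,"dy":0,"dz":16.5,"ax":0,"ay":0,"az":0,"grip":-1},{"dx":10.8,"dy":0,"dz":17.4,"ax":0,"ay":0,"az":0,"grip":-1},{"dx":10.8,"dy":0,"dz":17.8,"ax":0,"ay":0,"az":0,"grip":-1},{"dx":10.8,"dy":0,"dz":18.2,"ax":0,"ay":0,"az":0,"grip":-1},{"dx":10.8,"dy":0,"dz":18.2,"ax":0,"ay":0,"az":0,"grip":-1}], "squeeze": 40}}

```text
time_s: 7.12
eef_pos: [0.5685, -0.0057, 0.0659]
eef_rot: [[0.209, 0.978, 0.001], [0.978, -0.209, 0.0], [0.0, 0.001, -1.0]]
force: [-0.2, -0.5, -0.9]
grip_width: 0.0264
gripper_force: 40.0
```

Emit:
{"method": "play_rows", "body": {"steps": [{"dx":0.17,"dy":-0.1,"dz":0,"ax":0,"ay":0,"az":0,"grip":-1},{"dx":0.17,"dy":-0.1,"dz":0,"ax":0,"ay":0,"az":0,"grip":-1},{"dx":0.17,"dy":-0.1,"dz":0.2,"ax":0,"ay":0,"az":0,"grip":-1},{"dx":0.17,"dy":-0.1,"dz":0.4,"ax":0,"ay":0,"az":0,"grip":-1},{"dx":0.17,"dy":-0.1,"dz":0.45,"ax":0,"ay":0,"az":0,"grip":-1},{"dx":0.17,"dy":-0.1,"dz":0.45,"ax":0,"ay":0,"az":0,"grip":-1}], "squeeze": 40}}

```text
time_s: 7.88
eef_pos: [0.5673, -0.0041, 0.0607]
eef_rot: [[0.209, 0.978, -0.0], [0.978, -0.209, -0.0], [-0.0, -0.0, -1.0]]
force: [1.1, -0.3, -1.6]
grip_width: 0.0269
gripper_force: 40.0
```

Emit:
{"method": "play_rows", "body": {"steps": [{"dx":0,"dy":0,"dz":0.08,"ax":0,"ay":0,"az":0,"grip":-1},{"dx":0,"dy":0,"dz":0.08,"ax":0,"ay":0,"az":0,"grip":-0.3},{"dx":0,"dy":0,"dz":0.08,"ax":0,"ay":0,"az":0,"grip":-0.15},{"dx":0,"dy":0,"dz":0.08,"ax":0,"ay":0,"az":0,"grip":0},{"dx":0,"dy":0,"dz":0.08,"ax":0,"ay":0,"az":0,"grip":0},{"dx":0,"dy":0,"dz":-0.5,"ax":0,"ay":0,"az":0,"grip":0},{"dx":0,"dy":0,"dz":-2,"ax":0,"ay":0,"az":0,"grip":0},{"dx":0,"dy":0,"dz":-6,"ax":0,"ay":0,"az":0,"grip":0},{"dx":0,"dy":0,"dz":-12,"ax":0,"ay":0,"az":0,"grip":0},{"dx":-4,"dy":0,"dz":-16,"ax":0,"ay":0,"az":0,"grip":0},{"dx":-9,"dy":0,"dz":-18,"ax":0,"ay":0,"az":0,"grip":0},{"dx":-14,"dy":0,"dz":-18.6,"ax":0,"ay":0,"az":0,"grip":0},{"dx":-18,"dy":0,"dz":-18.6,"ax":0,"ay":0,"az":0,"grip":0},{"dx":-18,"dy":0,"dz":-18.6,"ax":0,"ay":0,"az":0,"grip":0},{"dx":-18,"dy":0,"dz":-18.6,"ax":0,"ay":0,"az":0,"grip":0}], "squeeze": 40}}

```text
time_s: 9.75
eef_pos: [0.5299, -0.1794, 0.2474]
eef_rot: [[0.209, 0.978, 0.001], [0.978, -0.209, 0.001], [0.001, 0.001, -1.0]]
force: [-0.6, 0.3, -0.3]
grip_width: 0.0427
gripper_force: 0.0
```

Run:
```python
from h import *
np.set_printoptions(precision=4,suppress=True)
s,c,im,d=wristcomb('w4',0.068); np.save('w4_d.npy',d); np.savez('w4_c.npz',K=c['K'],D=c['D'],T=c['world_to_cam'],p=s['eef_pos'],R=s['eef_rot'])
print(s['time_s'],s['eef_pos'],s['joint_positions'],s['grip_width'],s['dq'])
```

```text
blob px [627. 237.] ctr [ 0.8805 -0.3649  0.068 ] size [0.0257 0.458 ] yaw 94.87542821620922
blob px [321.5  30.5] ctr [ 0.5605 -0.0333  0.068 ] size [0.0261 0.0545] yaw 78.6443926652314
9.75 [ 0.5299 -0.1794  0.2474] [ -9.9313  23.4634  32.2911 113.9064 -16.9333  47.1894  19.8057] 0.04270249734279697 [-1.0881  0.5058 -1.3583 -0.0031 -0.0192 -0.094   0.2139]
```

View pics/w4.png

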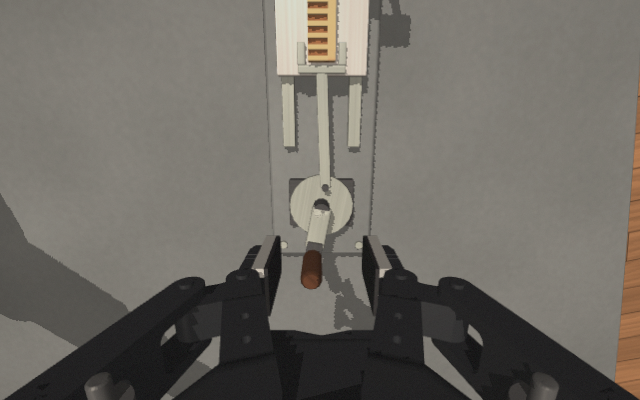

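The comb sits in the pocket, its near end at row 61 inside the lug. The disc centre is near (321,204). The handle's top is near (311,281) and its foot near (316,247). I'll now measure the axis, throw and comb fit, with the top camera as a second view.

Run:
```python
from h import *
np.set_printoptions(precision=4,suppress=True)
im=cv2.imread('pics/w4.png'); q=np.load('w4_c.npz'); c={'K':q['K'],'D':q['D'],'world_to_cam':q['T']}; d=np.load('w4_d.npy')
hsv=cv2.cvtColor(im,cv2.COLOR_BGR2HSV)
m=cv2.inRange(hsv,(0,110,25),(14,255,170)); m[:235]=0; m[300:]=0; m[:,:295]=0; m[:,335:]=0
ys,xs=np.where(m); print('handle bbox',xs.min(),xs.max(),ys.min(),ys.max())
D=pts('wrist',d,np.c_[xs,ys],c); k=D[:,2]>.128; print('top pts z',np.percentile(D[:,2],[5,50,95]),'mean top',D[k].mean(0),k.sum())
for y in range(ys.min(),ys.max()+1,5): print(y,xs[ys==y].min(),xs[ys==y].max(),'z',np.median(D[ys==y,2]).round(4))
# disc: depth layer
g=np.argwhere(np.ones(d.shape))[:,::-1]; W=pts('wrist',d,g,c).reshape(400,640,3); np.save('W4.npy',W)
mm=np.zeros((400,640),np.uint8); mm[165:245,280:365]=1
z=W[...,2]; zz=z[(mm>0)]; h,e=np.histogram(zz,np.arange(.02,.1,.003)); print(list(zip(e.round(3),h)))
# disc edge contour by brightness of greenish-grey
r=im[:,:,2].astype(int); dm=((r>140)&(mm>0)).astype(np.uint8); dm=cv2.morphologyEx(dm,cv2.MORPH_OPEN,np.ones((9,9)))
k=max(cv2.findContours(dm,0,1)[0],key=cv2.contourArea); P=k[:,0].astype(float)
for hh in (.05,.06,.07):
    w=plane('wrist',P,hh,c)[:,:2]; A=np.c_[2*w,np.ones(len(w))]; 
    for _ in range(4):
        s=np.linalg.lstsq(A,(w**2).sum(1),rcond=None)[0]; R=np.sqrt(s[2]+s[0]**2+s[1]**2); e=np.abs(np.hypot(*(w-s[:2]).T)-R); kk=e<max(.0015,np.percentile(e,80)); w=w[kk];A=A[kk]
    print('disc z',hh,'ctr',s[:2],'R',R,len(w))
# top camera: comb vs lugs
im2,d2=read_camera('top'); save('top2',im2); hv=cv2.cvtColor(im2,cv2.COLOR_RGB2HSV)
m=cv2.inRange(hv,(8,90,60),(30,255,255)); m[:150]=0;m[220:]=0;m[:,:320]=0;m[:,:].T[400:]=0
ys,xs=np.where(m); 
if len(xs):
    b=cv2.boxPoints(cv2.minAreaRect(np.c_[xs,ys].astype(np.float32))); P=plane('top',b,.068); print('comb top',P.mean(0),np.linalg.norm(np.diff(P,axis=0),axis=1)[:2]+.0026)
```

```text
handle bbox 301 320 251 288
top pts z [0.0935 0.1301 0.1366] mean top [ 0.5012 -0.2604  0.1353] 342
251 308 315 z 0.0899
256 304 320 z 0.1008
261 303 320 z 0.1119
266 303 320 z 0.1229
271 302 320 z 0.1319
276 301 320 z 0.1352
281 301 320 z 0.1356
286 304 317 z 0.136
[(np.float64(0.02), np.int64(0)), (np.float64(0.023), np.int64(0)), (np.float64(0.026), np.int64(304)), (np.float64(0.029), np.int64(2694)), (np.float64(0.032), np.int64(71)), (np.float64(0.035), np.int64(12)), (np.float64(0.038), np.int64(95)), (np.float64(0.041), np.int64(289)), (np.float64(0.044), np.int64(2)), (np.float64(0.047), np.int64(20)), (np.float64(0.05), np.int64(218)), (np.float64(0.053), np.int64(1931)), (np.float64(0.056), np.int64(127)), (np.float64(0.059), np.int64(110)), (np.float64(0.062), np.int64(39)), (np.float64(0.065), np.int64(27)), (np.float64(0.068), np.int64(10)), (np.float64(0.071), np.int64(14)), (np.float64(0.074), np.int64(108)), (np.float64(0.077), np.int64(634)), (np.float64(0.08), np.int64(35)), (np.float64(0.083), np.int64(1)), (np.float64(0.086), np.int64(0)), (np.float64(0.089), np.int64(0)), (np.float64(0.092), np.int64(0)), (np.float64(0.095), np.int64(0))]
disc z 0.05 ctr [ 0.5252 -0.2176] R 0.04122031451847146 88
disc z 0.06 ctr [ 0.5257 -0.2146] R 0.040008032426889835 88
disc z 0.07 ctr [ 0.5262 -0.2115] R 0.038795750335308465 88
comb top [ 0.5669 -0.0035  0.068 ] [0.0332 0.1126]
```

Run:
```python
from h import *
np.set_printoptions(precision=4,suppress=True)
im=cv2.imread('pics/w4.png'); q=np.load('w4_c.npz'); c={'K':q['K'],'D':q['D'],'world_to_cam':q['T']}; W=np.load('W4.npy')
ey=np.array([.2096,.978]); ex=np.array([.978,-.2096]); pk=np.array([.567,-.0048])
M=lambda P:np.c_[(P[:,:2]-pk)@ex,(P[:,:2]-pk)@ey+.089]
z=W[...,2]; m=((z>.0485)&(z<.0585)).astype(np.uint8); m[:165]=0; m[245:]=0; m[:,:282]=0; m[:,362:]=0
m=cv2.morphologyEx(m,cv2.MORPH_OPEN,np.ones((3,3)))
ys,xs=np.where(m)
# left/right extents by row -> points
pl=[];
for y in range(178,232,2):
    x=xs[ys==y]
    if len(x): pl+= [[x.min()-.5,y],[x.max()+.5,y]]
P=M(plane('wrist',pl,.0545,c))
fit=P
for _ in range(5):
    s=np.linalg.lstsq(np.c_[2*fit,np.ones(len(fit))],(fit**2).sum(1),rcond=None)[0]; R=np.sqrt(s[2]+s[0]**2+s[1]**2); e=abs(np.hypot(*(P-s[:2]).T)-R); fit=P[e<np.percentile(e,75)]
print('disc machine',s[:2],R,'resid',np.median(e),len(fit)); ctr=pk+s[0]*ex+(s[1]-.089)*ey; print('world',ctr)
print(P.reshape(-1,4)[::3])
H=plane('wrist',[[310.7,279.3]],.136,c); print('handle',H,M(H)); v=M(H)[0]-s[:2]; print('throw',np.hypot(*v),'angle',np.arctan2(-v[0],-v[1]))
v=M(H)[0]-[0,s[1]]; print('x0 throw',np.hypot(*v),'angle',np.arctan2(-v[0],-v[1]))
```

```text
disc machine [-0.0007 -0.1245] 0.03779947208472535 resid 0.00023054528356354978 40
world [ 0.5216 -0.2135]
[[-0.019  -0.0914  0.0174 -0.0914]
 [-0.0285 -0.0986  0.0269 -0.0986]
 [-0.0334 -0.1059  0.0318 -0.1058]
 [-0.036  -0.1133  0.0356 -0.1132]
 [-0.0374 -0.1207  0.037  -0.1207]
 [-0.0376 -0.1282  0.0372 -0.1282]
 [-0.0366 -0.1359  0.035  -0.1358]
 [-0.0331 -0.1436  0.0316 -0.1435]
 [-0.0272 -0.1514  0.0269 -0.1514]]
handle [[ 0.5009 -0.2615  0.136 ]] [[-0.0109 -0.1759]]
throw 0.052399779242849706 angle 0.1953580662261535
x0 throw 0.05253782775539773 angle 0.20821912394148087
```

The disc fit is clean: radius 37.8 mm against 38 given. The axis is at (0.5216,-0.2135), the throw is 52.4 mm and θ0≈0.20. The plan is to hold the handle loosely between the pads, with the tool turning along with the arm so the pads always close across it. First I turn the wrist to ψ≈226° above the handle.

Emit:
{"method": "play_rows", "body": {"steps": [{"dx":-2,"dy":-0.3,"dz":0,"ax":0,"ay":0,"az":-10.5,"grip":0},{"dx":-5,"dy":-0.6,"dz":0,"ax":0,"ay":0,"az":-21,"grip":0},{"dx":-8.6,"dy":-1.1,"dz":0,"ax":0,"ay":0,"az":-31.5,"grip":0},{"dx":-8.6,"dy":-1.1,"dz":0,"ax":0,"ay":0,"az":-42,"grip":0},{"dx":-8.6,"dy":-1.1,"dz":0,"ax":0,"ay":0,"az":-52.5,"grip":0},{"dx":-8.6,"dy":-1.1,"dz":0,"ax":0,"ay":0,"az":-63,"grip":0},{"dx":-8.6,"dy":-1.1,"dz":0,"ax":0,"ay":0,"az":-73.5,"grip":0},{"dx":-8.6,"dy":-1.1,"dz":0,"ax":0,"ay":0,"az":-84,"grip":0},{"dx":-8.6,"dy":-1.1,"dz":0,"ax":0,"ay":0,"az":-94.5,"grip":0},{"dx":-8.6,"dy":-1.1,"dz":0,"ax":0,"ay":0,"az":-105,"grip":0},{"dx":-8.6,"dy":-1.1,"dz":0,"ax":0,"ay":0,"az":-115.5,"grip":0},{"dx":-8.6,"dy":-1.1,"dz":0,"ax":0,"ay":0,"az":-126,"grip":0},{"dx":-8.6,"dy":-1.1,"dz":0,"ax":0,"ay":0,"az":-136.5,"grip":0},{"dx":-8.6,"dy":-1.1,"dz":0,"ax":0,"ay":0,"az":-147,"grip":0},{"dx":-8.6,"dy":-1.1,"dz":0,"ax":0,"ay":0,"az":-148,"grip":0},{"dx":-8.6,"dy":-1.1,"dz":0,"ax":0,"ay":0,"az":-148,"grip":0},{"dx":-8.6,"dy":-1.1,"dz":0,"ax":0,"ay":0,"az":-148,"grip":0}]}}

```text
time_s: 11.98
eef_pos: [0.5013, -0.2615, 0.2468]
eef_rot: [[-0.696, -0.718, -0.0], [-0.718, 0.696, -0.0], [0.0, 0.0, -1.0]]
force: [-0.2, -0.2, 0.0]
grip_width: 0.0427
gripper_force: 0.0
```

```bash
cat > st.py <<'E'
from h import *
np.set_printoptions(precision=4,suppress=True)
s=readout.observe(); R=np.array(s['eef_rot']); p=np.array(s['eef_pos']); C=np.array([.5216,-.2135])
print('t',s['time_s'],'p',p,'psi',np.degrees(np.arctan2(R[1,0],R[0,0])),'J',np.round(s['joint_positions'],1),'F',np.round(s['force'],1),'w',s['grip_width'])
v=p[:2]-C; print('rel axis: r',np.hypot(*v),'theta',np.radians((-102.1-np.degrees(np.arctan2(v[1],v[0])))%360))
print('to handle start in tool cm', 100*(np.array([.5009,-.2615])-p[:2])@R[:2,:2])
E
python3 st.py
```

```text
t 11.975 p [ 0.5013 -0.2615  0.2468] psi -134.0958113094023 J [ 27.   21.4  -5.3 112.    2.7  46.7 156.2] F [-0.2 -0.2  0. ] w 0.04273537126313861
rel axis: r 0.05211534077458107 theta 0.1897337817683183
to handle start in tool cm [0.0264 0.0247]
```

Emit:
{"method": "play_rows", "body": {"steps": [{"dx":0,"dy":0,"dz":5,"ax":0,"ay":0,"az":0,"grip":0},{"dx":0,"dy":0,"dz":9,"ax":0,"ay":0,"az":0,"grip":0},{"dx":0,"dy":0,"dz":12,"ax":0,"ay":0,"az":0,"grip":0},{"dx":0,"dy":0,"dz":14,"ax":0,"ay":0,"az":0,"grip":0},{"dx":0,"dy":0,"dz":15,"ax":0,"ay":0,"az":0,"grip":0},{"dx":0,"dy":0,"dz":15,"ax":0,"ay":0,"az":0,"grip":-0.1},{"dx":0,"dy":0,"dz":15,"ax":0,"ay":0,"az":0,"grip":-0.2},{"dx":0,"dy":0,"dz":15,"ax":0,"ay":0,"az":0,"grip":-0.3},{"dx":0,"dy":0,"dz":15,"ax":0,"ay":0,"az":0,"grip":-0.4},{"dx":0,"dy":0,"dz":15,"ax":0,"ay":0,"az":0,"grip":-0.43},{"dx":0,"dy":0,"dz":15,"ax":0,"ay":0,"az":0,"grip":-0.43}], "squeeze": 20}}

```text
time_s: 13.35
eef_pos: [0.5011, -0.2619, 0.0969]
eef_rot: [[-0.695, -0.719, 0.0], [-0.719, 0.695, -0.0], [-0.0, -0.0, -1.0]]
force: [0.2, -0.1, 0.6]
grip_width: 0.0244
gripper_force: 0.0
```

```bash
python3 st.py
```

```text
t 13.35 p [ 0.5011 -0.2619  0.0969] psi -134.0525301966586 J [ 26.   33.5  -4.1 118.2   4.8  28.5 154.3] F [ 0.2 -0.1  0.6] w 0.024413005620771488
rel axis: r 0.05251440665807174 theta 0.18923247938628016
to handle start in tool cm [-0.0099  0.0416]
```

```bash
cat > plan.py <<'E'
import sys, numpy as np, json, os
from h import readout
C=np.array([.5216,-.2135]); r=.0525
def psi(th):  # deg
    a=257.9-np.degrees(th); a0=257.9-57.3
    if th<1: return 226+(a0-226)*(th-.19)/.81
    return max(a,-90)
def pose(th):
    a=np.radians(257.9-np.degrees(th)); return C+r*np.array([np.cos(a),np.sin(a)]), psi(th)
def table(th0,th1,n,start=None):
    "rows in tool axes of the commanded pose at th0"
    p0,s0=start or pose(th0); ps=np.radians(s0); ex=np.array([np.cos(ps),np.sin(ps)]); ey=np.array([np.sin(ps),-np.cos(ps)])
    for th in np.linspace(th0,th1,n+1)[1:]:
        p,s=pose(th); d=(p-p0)*100; print(f'{th:.3f} dx {d@ex:.2f} dy {d@ey:.2f} az {s0-s:.1f}')
def report():
    s=readout.observe(); p=np.array(s['eef_pos']); v=p[:2]-C; u=v/np.hypot(*v); t=np.array([u[1],-u[0]]); F=np.array(s['force'])
    print('t',s['time_s'],'r',np.hypot(*v).round(4),'th',np.radians((257.9-np.degrees(np.arctan2(v[1],v[0])))%360).round(3),'F rad',(F[:2]@u).round(1),'tan',(F[:2]@t).round(1),'z',F[2].round(1),'pz',p[2].round(4),'w',s['grip_width'],'J',np.round(s['joint_positions'],0))
if __name__=='__main__':
    report(); a=sys.argv
    if len(a)>3: table(float(a[1]),float(a[2]),int(a[3]),(np.array([.5011,-.2619]),225.95) if len(a)>4 else None)
E
python3 plan.py 0.19 0.99 9 first
```

```text
t 13.35 r 0.0525 th 0.189 F rad -0.0 tan -0.3 z 0.6 pz 0.0969 w 0.024413005620771488 J [ 26.  33.  -4. 118.   5.  28. 154.]
0.279 dx 0.14 dy 0.45 az 2.7
0.368 dx 0.25 dy 0.90 az 5.5
0.457 dx 0.32 dy 1.36 az 8.3
0.546 dx 0.35 dy 1.83 az 11.1
0.634 dx 0.33 dy 2.29 az 13.9
0.723 dx 0.27 dy 2.76 az 16.7
0.812 dx 0.18 dy 3.21 az 19.5
0.901 dx 0.04 dy 3.66 az 22.2
0.990 dx -0.14 dy 4.09 az 25.0
```

Emit:
{"method": "play_rows", "body": {"steps": [{"dx":0.14,"dy":0.45,"dz":0,"ax":0,"ay":0,"az":2.7,"grip":-0.43},{"dx":0.25,"dy":0.9,"dz":0,"ax":0,"ay":0,"az":5.5,"grip":-0.43},{"dx":0.32,"dy":1.36,"dz":0,"ax":0,"ay":0,"az":8.3,"grip":-0.43},{"dx":0.35,"dy":1.83,"dz":0,"ax":0,"ay":0,"az":11.1,"grip":-0.43},{"dx":0.33,"dy":2.29,"dz":0,"ax":0,"ay":0,"az":13.9,"grip":-0.43}]}}

```text
time_s: 13.98
eef_pos: [0.483, -0.2494, 0.0972]
eef_rot: [[-0.85, -0.527, 0.002], [-0.527, 0.85, -0.002], [-0.001, -0.003, -1.0]]
force: [3.6, -6.0, -2.3]
grip_width: 0.0242
gripper_force: 3.0
```

```bash
python3 plan.py 0.634 1.7 11
python3 - <<'E'
from h import *
im,d=read_camera('wrist'); save('w5',im)
E
```

```text
t 13.975 r 0.0527 th 0.61 F rad 1.5 tan -6.9 z -2.3 pz 0.0972 w 0.024247104664625135 J [ 23.  32.  -0. 121.   0.  26. 144.]
0.731 dx 0.06 dy 0.51 az 3.0
0.828 dx 0.07 dy 1.01 az 6.1
0.925 dx 0.03 dy 1.52 az 9.1
1.022 dx -0.06 dy 2.02 az 12.7
1.119 dx -0.19 dy 2.51 az 18.3
1.215 dx -0.38 dy 2.99 az 23.8
1.312 dx -0.60 dy 3.44 az 29.4
1.409 dx -0.87 dy 3.87 az 34.9
1.506 dx -1.18 dy 4.27 az 40.5
1.603 dx -1.53 dy 4.64 az 46.0
1.700 dx -1.92 dy 4.98 az 51.6
```

View pics/w5.png

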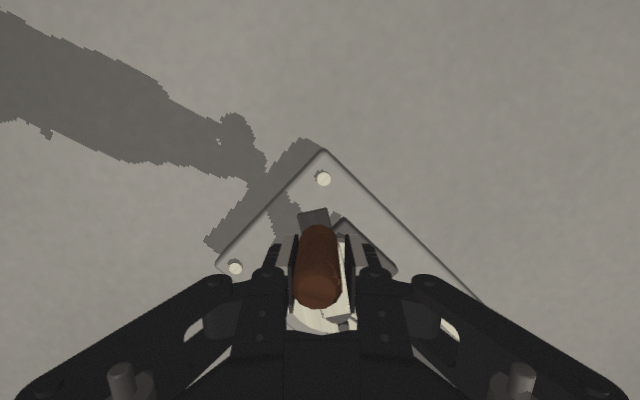

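The handle is at (318,265) between the pads and follows well. The drag is 7 N along the path and only 1.5 N along the arm, so I continue.

Emit:
{"method": "play_rows", "body": {"steps": [{"dx":0.06,"dy":0.51,"dz":0,"ax":0,"ay":0,"az":3,"grip":-0.43},{"dx":0.07,"dy":1.01,"dz":0,"ax":0,"ay":0,"az":6.1,"grip":-0.43},{"dx":0.03,"dy":1.52,"dz":0,"ax":0,"ay":0,"az":9.1,"grip":-0.43},{"dx":-0.06,"dy":2.02,"dz":0,"ax":0,"ay":0,"az":12.7,"grip":-0.43},{"dx":-0.19,"dy":2.51,"dz":0,"ax":0,"ay":0,"az":18.3,"grip":-0.43},{"dx":-0.38,"dy":2.99,"dz":0,"ax":0,"ay":0,"az":23.8,"grip":-0.43},{"dx":-0.6,"dy":3.44,"dz":0,"ax":0,"ay":0,"az":29.4,"grip":-0.43},{"dx":-0.87,"dy":3.87,"dz":0,"ax":0,"ay":0,"az":34.9,"grip":-0.43},{"dx":-1.18,"dy":4.27,"dz":0,"ax":0,"ay":0,"az":40.5,"grip":-0.43},{"dx":-1.53,"dy":4.64,"dz":0,"ax":0,"ay":0,"az":46,"grip":-0.43},{"dx":-1.92,"dy":4.98,"dz":0,"ax":0,"ay":0,"az":51.6,"grip":-0.43}]}}

```text
time_s: 15.4
eef_pos: [0.4694, -0.1981, 0.0969]
eef_rot: [[-0.94, 0.342, -0.003], [0.342, 0.94, -0.002], [0.002, -0.003, -1.0]]
force: [-2.7, -7.9, 0.9]
grip_width: 0.0246
gripper_force: 4.0
```

```bash
python3 plan.py 1.7 2.9 12
```

```text
t 15.4 r 0.0544 th 1.648 F rad 0.3 tan -8.4 z 0.9 pz 0.0969 w 0.0245964025068294 J [  7.  32.  14. 126. -18.  25. 105.]
1.800 dx -0.03 dy 0.52 az 5.7
1.900 dx -0.10 dy 1.04 az 11.5
2.000 dx -0.23 dy 1.55 az 17.2
2.100 dx -0.41 dy 2.04 az 22.9
2.200 dx -0.64 dy 2.52 az 28.6
2.300 dx -0.92 dy 2.96 az 34.4
2.400 dx -1.23 dy 3.38 az 40.1
2.500 dx -1.59 dy 3.77 az 45.8
2.600 dx -1.99 dy 4.11 az 51.6
2.700 dx -2.41 dy 4.42 az 57.3
2.800 dx -2.87 dy 4.68 az 63.0
2.900 dx -3.35 dy 4.89 az 68.8
```

Emit:
{"method": "play_rows", "body": {"steps": [{"dx":-0.03,"dy":0.52,"dz":0,"ax":0,"ay":0,"az":5.7,"grip":-0.43},{"dx":-0.1,"dy":1.04,"dz":0,"ax":0,"ay":0,"az":11.5,"grip":-0.43},{"dx":-0.23,"dy":1.55,"dz":0,"ax":0,"ay":0,"az":17.2,"grip":-0.43},{"dx":-0.41,"dy":2.04,"dz":0,"ax":0,"ay":0,"az":22.9,"grip":-0.43},{"dx":-0.64,"dy":2.52,"dz":0,"ax":0,"ay":0,"az":28.6,"grip":-0.43},{"dx":-0.92,"dy":2.96,"dz":0,"ax":0,"ay":0,"az":34.4,"grip":-0.43},{"dx":-1.23,"dy":3.38,"dz":0,"ax":0,"ay":0,"az":40.1,"grip":-0.43},{"dx":-1.59,"dy":3.77,"dz":0,"ax":0,"ay":0,"az":45.8,"grip":-0.43},{"dx":-1.99,"dy":4.11,"dz":0,"ax":0,"ay":0,"az":51.6,"grip":-0.43},{"dx":-2.41,"dy":4.42,"dz":0,"ax":0,"ay":0,"az":57.3,"grip":-0.43},{"dx":-2.87,"dy":4.68,"dz":0,"ax":0,"ay":0,"az":63,"grip":-0.43},{"dx":-3.35,"dy":4.89,"dz":0,"ax":0,"ay":0,"az":68.8,"grip":-0.43}]}}

```text
time_s: 16.9
eef_pos: [0.5154, -0.1585, 0.096]
eef_rot: [[-0.024, 1.0, -0.008], [1.0, 0.024, 0.006], [0.006, -0.008, -1.0]]
force: [-3.6, 0.6, 2.8]
grip_width: 0.0244
gripper_force: 2.0
```

```bash
python3 plan.py 2.9 4.1 12
```

```text
t 16.9 r 0.0553 th 2.818 F rad 1.0 tan -3.5 z 2.8 pz 0.096 w 0.024379624893355906 J [-11.  37.  34. 122. -39.  32.  53.]
3.000 dx -0.03 dy 0.52 az 5.7
3.100 dx -0.10 dy 1.04 az 11.5
3.200 dx -0.23 dy 1.55 az 17.2
3.300 dx -0.41 dy 2.04 az 22.9
3.400 dx -0.64 dy 2.52 az 28.6
3.500 dx -0.92 dy 2.96 az 34.4
3.600 dx -1.23 dy 3.38 az 40.1
3.700 dx -1.59 dy 3.77 az 45.8
3.800 dx -1.99 dy 4.11 az 51.6
3.900 dx -2.41 dy 4.42 az 57.3
4.000 dx -2.87 dy 4.68 az 63.0
4.100 dx -3.35 dy 4.89 az 68.8
```

Emit:
{"method": "play_rows", "body": {"steps": [{"dx":0,"dy":0,"dz":0,"ax":0,"ay":0,"az":0,"grip":-0.43},{"dx":0,"dy":0,"dz":0,"ax":0,"ay":0,"az":0,"grip":-0.43}]}}

```text
time_s: 17.15
eef_pos: [0.5176, -0.1596, 0.0961]
eef_rot: [[-0.03, 1.0, -0.004], [1.0, 0.03, 0.003], [0.003, -0.004, -1.0]]
force: [-3.5, 0.4, -1.4]
grip_width: 0.0243
gripper_force: 1.7
```

```bash
python3 plan.py 2.9 4.1 12 | head -1
```

```text
t 17.15 r 0.054 th 2.856 F rad 0.7 tan -3.5 z -1.4 pz 0.0961 w 0.024258650718263743 J [-11.  37.  34. 122. -39.  32.  53.]
```

It was servo lag, and it settles back onto the planned path. I continue over the top.

Emit:
{"method": "play_rows", "body": {"steps": [{"dx":-0.03,"dy":0.52,"dz":0,"ax":0,"ay":0,"az":5.7,"grip":-0.43},{"dx":-0.1,"dy":1.04,"dz":0,"ax":0,"ay":0,"az":11.5,"grip":-0.43},{"dx":-0.23,"dy":1.55,"dz":0,"ax":0,"ay":0,"az":17.2,"grip":-0.43},{"dx":-0.41,"dy":2.04,"dz":0,"ax":0,"ay":0,"az":22.9,"grip":-0.43},{"dx":-0.64,"dy":2.52,"dz":0,"ax":0,"ay":0,"az":28.6,"grip":-0.43},{"dx":-0.92,"dy":2.96,"dz":0,"ax":0,"ay":0,"az":34.4,"grip":-0.43},{"dx":-1.23,"dy":3.38,"dz":0,"ax":0,"ay":0,"az":40.1,"grip":-0.43},{"dx":-1.59,"dy":3.77,"dz":0,"ax":0,"ay":0,"az":45.8,"grip":-0.43},{"dx":-1.99,"dy":4.11,"dz":0,"ax":0,"ay":0,"az":51.6,"grip":-0.43},{"dx":-2.41,"dy":4.42,"dz":0,"ax":0,"ay":0,"az":57.3,"grip":-0.43},{"dx":-2.87,"dy":4.68,"dz":0,"ax":0,"ay":0,"az":63,"grip":-0.43},{"dx":-3.35,"dy":4.89,"dz":0,"ax":0,"ay":0,"az":68.8,"grip":-0.43}]}}

```text
time_s: 18.65
eef_pos: [0.572, -0.1941, 0.0971]
eef_rot: [[0.922, 0.386, 0.004], [0.386, -0.922, -0.002], [0.002, 0.004, -1.0]]
force: [0.6, -1.2, -0.4]
grip_width: 0.0245
gripper_force: 1.1
```

```bash
python3 plan.py 4.1 5.3 12
```

```text
t 18.65 r 0.054 th 4.134 F rad 0.1 tan 1.4 z -0.4 pz 0.0971 w 0.024469051414120212 J [-19.  48.  52. 115. -55.  46.  -1.]
4.200 dx -0.03 dy 0.52 az 5.7
4.300 dx -0.10 dy 1.04 az 11.5
4.400 dx -0.23 dy 1.55 az 17.2
4.500 dx -0.41 dy 2.04 az 22.9
4.600 dx -0.64 dy 2.52 az 28.6
4.700 dx -0.92 dy 2.96 az 34.4
4.800 dx -1.23 dy 3.38 az 40.1
4.900 dx -1.59 dy 3.77 az 45.8
5.000 dx -1.99 dy 4.11 az 51.6
5.100 dx -2.41 dy 4.42 az 57.3
5.200 dx -2.87 dy 4.68 az 63.0
5.300 dx -3.35 dy 4.89 az 68.8
```

Joints 3 and 5 are drifting towards their limits. The load on the way down is light, so the tool can turn less than the crank from here.

```bash
python3 - <<'E'
s=open('plan.py').read()
s=s.replace("    return max(a,-90)","    return a if th<4.1 else 257.9-np.degrees(4.1)-39*(th-4.1)")
open('plan.py','w').write(s)
E
python3 plan.py 4.1 5.1 10
```

```text
t 18.65 r 0.054 th 4.134 F rad 0.1 tan 1.4 z -0.4 pz 0.0971 w 0.024469051414120212 J [-19.  48.  52. 115. -55.  46.  -1.]
4.200 dx -0.03 dy 0.52 az 3.9
4.300 dx -0.10 dy 1.04 az 7.8
4.400 dx -0.23 dy 1.55 az 11.7
4.500 dx -0.41 dy 2.04 az 15.6
4.600 dx -0.64 dy 2.52 az 19.5
4.700 dx -0.92 dy 2.96 az 23.4
4.800 dx -1.23 dy 3.38 az 27.3
4.900 dx -1.59 dy 3.77 az 31.2
5.000 dx -1.99 dy 4.11 az 35.1
5.100 dx -2.41 dy 4.42 az 39.0
```

Emit:
{"method": "play_rows", "body": {"steps": [{"dx":-0.03,"dy":0.52,"dz":0,"ax":0,"ay":0,"az":3.9,"grip":-0.43},{"dx":-0.1,"dy":1.04,"dz":0,"ax":0,"ay":0,"az":7.8,"grip":-0.43},{"dx":-0.23,"dy":1.55,"dz":0,"ax":0,"ay":0,"az":11.7,"grip":-0.43},{"dx":-0.41,"dy":2.04,"dz":0,"ax":0,"ay":0,"az":15.6,"grip":-0.43},{"dx":-0.64,"dy":2.52,"dz":0,"ax":0,"ay":0,"az":19.5,"grip":-0.43},{"dx":-0.92,"dy":2.96,"dz":0,"ax":0,"ay":0,"az":23.4,"grip":-0.43},{"dx":-1.23,"dy":3.38,"dz":0,"ax":0,"ay":0,"az":27.3,"grip":-0.43},{"dx":-1.59,"dy":3.77,"dz":0,"ax":0,"ay":0,"az":31.2,"grip":-0.43},{"dx":-1.99,"dy":4.11,"dz":0,"ax":0,"ay":0,"az":35.1,"grip":-0.43},{"dx":-2.41,"dy":4.42,"dz":0,"ax":0,"ay":0,"az":39,"grip":-0.43}]}}

```text
time_s: 19.9
eef_pos: [0.5654, -0.2459, 0.0972]
eef_rot: [[0.96, -0.28, 0.002], [-0.28, -0.96, -0.005], [0.003, 0.004, -1.0]]
force: [-0.8, -3.6, -0.5]
grip_width: 0.0242
gripper_force: 1.9
```

```bash
python3 plan.py 5.1 6.4 13
```

```text
t 19.9 r 0.0545 th 5.138 F rad 1.5 tan 3.3 z -0.5 pz 0.0972 w 0.02416917431177909 J [-18.  53.  61. 113. -61.  53. -30.]
5.200 dx -0.19 dy 0.49 az 3.9
5.300 dx -0.43 dy 0.96 az 7.8
5.400 dx -0.71 dy 1.40 az 11.7
5.500 dx -1.04 dy 1.81 az 15.6
5.600 dx -1.40 dy 2.19 az 19.5
5.700 dx -1.80 dy 2.53 az 23.4
5.800 dx -2.23 dy 2.82 az 27.3
5.900 dx -2.69 dy 3.08 az 31.2
6.000 dx -3.18 dy 3.28 az 35.1
6.100 dx -3.68 dy 3.44 az 39.0
6.200 dx -4.19 dy 3.54 az 42.9
6.300 dx -4.71 dy 3.59 az 46.8
6.400 dx -5.24 dy 3.60 az 50.7
```

Emit:
{"method": "play_rows", "body": {"steps": [{"dx":-0.19,"dy":0.49,"dz":0,"ax":0,"ay":0,"az":3.9,"grip":-0.43},{"dx":-0.43,"dy":0.96,"dz":0,"ax":0,"ay":0,"az":7.8,"grip":-0.43},{"dx":-0.71,"dy":1.4,"dz":0,"ax":0,"ay":0,"az":11.7,"grip":-0.43},{"dx":-1.04,"dy":1.81,"dz":0,"ax":0,"ay":0,"az":15.6,"grip":-0.43},{"dx":-1.4,"dy":2.19,"dz":0,"ax":0,"ay":0,"az":19.5,"grip":-0.43},{"dx":-1.8,"dy":2.53,"dz":0,"ax":0,"ay":0,"az":23.4,"grip":-0.43},{"dx":-2.23,"dy":2.82,"dz":0,"ax":0,"ay":0,"az":27.3,"grip":-0.43},{"dx":-2.69,"dy":3.08,"dz":0,"ax":0,"ay":0,"az":31.2,"grip":-0.43},{"dx":-3.18,"dy":3.28,"dz":0,"ax":0,"ay":0,"az":35.1,"grip":-0.43},{"dx":-3.68,"dy":3.44,"dz":0,"ax":0,"ay":0,"az":39,"grip":-0.43},{"dx":-4.19,"dy":3.54,"dz":0,"ax":0,"ay":0,"az":42.9,"grip":-0.43},{"dx":-4.71,"dy":3.59,"dz":0,"ax":0,"ay":0,"az":46.8,"grip":-0.43},{"dx":-5.24,"dy":3.6,"dz":0,"ax":0,"ay":0,"az":50.7,"grip":-0.43},{"dx":-5.24,"dy":3.6,"dz":0,"ax":0,"ay":0,"az":50.7,"grip":-0.43}]}}

```text
time_s: 21.65
eef_pos: [0.5061, -0.2629, 0.0966]
eef_rot: [[0.395, -0.919, 0.002], [-0.919, -0.395, 0.0], [0.0, -0.002, -1.0]]
force: [1.1, 0.7, -0.1]
grip_width: 0.0246
gripper_force: 0.8
```

```bash
python3 plan.py
python3 - <<'E'
from h import *
s=readout.observe(); print(s['eef_pos'],s['eef_rot'],s['joint_positions'])
E
```

```text
t 21.65 r 0.0518 th 0.093 F rad -1.0 tan -0.8 z -0.1 pz 0.0966 w 0.024559965679056953 J [-18.  58.  70. 119. -68.  59. -68.]
[ 0.50608711 -0.26287206  0.09661285] [[ 3.95314409e-01 -9.18543770e-01  1.96492383e-03]
 [-9.18545794e-01 -3.95314352e-01  4.33748554e-04]
 [ 3.78345557e-04 -1.97633957e-03 -9.99997975e-01]] [-18.33044435  57.82698562  69.72463688 119.43677587 -68.20754565
  58.88204955 -67.62229513]
```

One turn is done, with the crank at about 6.35. I open, lift clear and unwind the wrist.

Emit:
{"method": "play_rows", "body": {"steps": [{"dx":0,"dy":0,"dz":0,"ax":0,"ay":0,"az":0,"grip":-0.2},{"dx":0,"dy":0,"dz":0,"ax":0,"ay":0,"az":0,"grip":0},{"dx":0,"dy":0,"dz":0,"ax":0,"ay":0,"az":0,"grip":0},{"dx":0,"dy":0,"dz":-2,"ax":0,"ay":0,"az":0,"grip":0},{"dx":0,"dy":0,"dz":-5,"ax":0,"ay":0,"az":0,"grip":0},{"dx":0,"dy":0,"dz":-9,"ax":0,"ay":0,"az":-5,"grip":0},{"dx":0,"dy":0,"dz":-12,"ax":0,"ay":0,"az":-15,"grip":0},{"dx":0,"dy":0,"dz":-15,"ax":0,"ay":0,"az":-25.5,"grip":0},{"dx":0,"dy":0,"dz":-15,"ax":0,"ay":0,"az":-36,"grip":0},{"dx":0,"dy":0,"dz":-15,"ax":0,"ay":0,"az":-46.5,"grip":0},{"dx":0,"dy":0,"dz":-15,"ax":0,"ay":0,"az":-57,"grip":0},{"dx":0,"dy":0,"dz":-15,"ax":0,"ay":0,"az":-67.5,"grip":0},{"dx":0,"dy":0,"dz":-15,"ax":0,"ay":0,"az":-78,"grip":0},{"dx":0,"dy":0,"dz":-15,"ax":0,"ay":0,"az":-88.5,"grip":0},{"dx":0,"dy":0,"dz":-15,"ax":0,"ay":0,"az":-99,"grip":0},{"dx":0,"dy":0,"dz":-15,"ax":0,"ay":0,"az":-109.5,"grip":0},{"dx":0,"dy":0,"dz":-15,"ax":0,"ay":0,"az":-120,"grip":0},{"dx":0,"dy":0,"dz":-15,"ax":0,"ay":0,"az":-130.5,"grip":0},{"dx":0,"dy":0,"dz":-15,"ax":0,"ay":0,"az":-141,"grip":0},{"dx":0,"dy":0,"dz":-15,"ax":0,"ay":0,"az":-141,"grip":0}]}}

```text
time_s: 24.15
eef_pos: [0.5041, -0.2635, 0.247]
eef_rot: [[0.276, 0.961, 0.0], [0.961, -0.276, 0.0], [0.001, 0.0, -1.0]]
force: [-0.1, 0.1, 0.5]
grip_width: 0.0426
gripper_force: 0.0
```

```bash
python3 st.py
python3 - <<'E'
from h import *
np.set_printoptions(precision=4,suppress=True)
p=np.load('w4_c.npz'); C=np.array([.5216,-.2135])
s=readout.observe(); c=get_calibration('wrist'); im,d=read_camera('wrist'); save('w6',im)
hsv=cv2.cvtColor(im,cv2.COLOR_RGB2HSV); m=cv2.inRange(hsv,(0,110,25),(14,255,170)); m[:, :270]=0; m[:,370:]=0; m[:200]=0;m[330:]=0
ys,xs=np.where(m); D=pts('wrist',d,np.c_[xs,ys],c); k=(D[:,2]>.125)&(D[:,2]<.145)&(np.hypot(*(D[:,:2]-[.506,-.263]).T)<.03); print(k.sum(),xs[k].min(),xs[k].max(),ys[k].min(),ys[k].max())
t=D[k&(D[:,2]>.133)]; H=(t[:,:2].max(0)+t[:,:2].min(0))/2; H2=t.mean(0); print('handle',H,H2,np.ptp(t[:,:2],axis=0))
for h in (H,H2[:2]): v=h-C; print('r',np.hypot(*v),'theta',np.radians(257.9-np.degrees(np.arctan2(v[1],v[0]))-360))
E
```

```text
t 24.15 p [ 0.5041 -0.2635  0.247 ] psi 73.99270150018056 J [ -8.2  26.9  43.6 113.1 -24.3  49.4  32.4] F [-0.1  0.1  0.5] w 0.04261230057208899
rel axis: r 0.05296648480122194 theta 0.1255069662895922
to handle start in tool cm [ 0.1032 -0.3627]
89 317 336 200 205
handle [ 0.5067 -0.2719] [ 0.5062 -0.2718  0.1355] [0.0158 0.0082]
r 0.060284210572974804 theta 0.03775242106345132
r 0.06032424230374276 theta 0.04751357172542974
```

Run:
```python
from h import *
np.set_printoptions(precision=4,suppress=True)
C=np.array([.5216,-.2135]); im=cv2.imread('pics/w6.png')
hsv=cv2.cvtColor(im,cv2.COLOR_BGR2HSV); m=cv2.inRange(hsv,(0,110,25),(14,255,170)); m[:, :270]=0; m[:,370:]=0; m[:120]=0;m[330:]=0
n,l,st,ce=cv2.connectedComponentsWithStats(m); i=1+np.argmax(st[1:,4]); x,y,w,h,A=st[i]; print(st[i])
ys,xs=np.where(l==i); bot=ys.max()
# top face: lowest in the picture; ellipse as wide as the mask, ~ round
for yc in (bot-8.5,):
    xx=xs[abs(ys-yc)<3]; u=(xx.min()+xx.max())/2; H=plane('wrist',[[u,yc]],.136)[0,:2]; v=H-C; print(u,yc,'w px',np.ptp(xx),'H',H,'r',np.hypot(*v),'theta',np.radians(257.9-np.degrees(np.arctan2(v[1],v[0]))-360))
```

```text
[316 175  22  31 552]
326.5 196.5 w px 21 H [ 0.5074 -0.2666] r 0.05492552113202024 theta 0.050881046671696635
```

Emit:
{"method": "play_rows", "body": {"steps": [{"dx":0,"dy":0.1,"dz":0,"ax":0,"ay":0,"az":-10.5,"grip":0},{"dx":0,"dy":0.2,"dz":0,"ax":0,"ay":0,"az":-21,"grip":0},{"dx":0,"dy":0.4,"dz":0,"ax":0,"ay":0,"az":-31.5,"grip":0},{"dx":0,"dy":0.4,"dz":0,"ax":0,"ay":0,"az":-42,"grip":0},{"dx":0,"dy":0.4,"dz":0,"ax":0,"ay":0,"az":-52.5,"grip":0},{"dx":0,"dy":0.4,"dz":0,"ax":0,"ay":0,"az":-63,"grip":0},{"dx":0,"dy":0.4,"dz":0,"ax":0,"ay":0,"az":-73.5,"grip":0},{"dx":0,"dy":0.4,"dz":0,"ax":0,"ay":0,"az":-84,"grip":0},{"dx":0,"dy":0.4,"dz":0,"ax":0,"ay":0,"az":-94.5,"grip":0},{"dx":0,"dy":0.4,"dz":0,"ax":0,"ay":0,"az":-105,"grip":0},{"dx":0,"dy":0.4,"dz":0,"ax":0,"ay":0,"az":-115.5,"grip":0},{"dx":0,"dy":0.4,"dz":0,"ax":0,"ay":0,"az":-126,"grip":0},{"dx":0,"dy":0.4,"dz":0,"ax":0,"ay":0,"az":-136.5,"grip":0},{"dx":0,"dy":0.4,"dz":0,"ax":0,"ay":0,"az":-147,"grip":0},{"dx":0,"dy":0.4,"dz":0,"ax":0,"ay":0,"az":-148,"grip":0},{"dx":0,"dy":0.4,"dz":0,"ax":0,"ay":0,"az":-148,"grip":0}]}}

```text
time_s: 26.2
eef_pos: [0.5082, -0.2644, 0.2465]
eef_rot: [[-0.744, -0.668, -0.001], [-0.668, 0.744, 0.0], [0.0, 0.0, -1.0]]
force: [-0.8, -0.5, 0.3]
grip_width: 0.0424
gripper_force: 0.0
```

```bash
sed -i 's/\[.5009,-.2615\]/[.508,-.2642]/' st.py && python3 st.py
```

```text
t 26.2 p [ 0.5082 -0.2644  0.2465] psi -138.06860176283877 J [ 20.   21.9   3.9 111.4  -2.   46.8 156.9] F [-0.8 -0.5  0.3] w 0.04243413966404957
rel axis: r 0.05265081999952588 theta 0.04575608331516883
to handle start in tool cm [0.0015 0.0313]
```

Emit:
{"method": "play_rows", "body": {"steps": [{"dx":0,"dy":0.03,"dz":5,"ax":0,"ay":0,"az":0,"grip":0},{"dx":0,"dy":0.03,"dz":9,"ax":0,"ay":0,"az":0,"grip":0},{"dx":0,"dy":0.03,"dz":12,"ax":0,"ay":0,"az":0,"grip":0},{"dx":0,"dy":0.03,"dz":14,"ax":0,"ay":0,"az":0,"grip":0},{"dx":0,"dy":0.03,"dz":14.9,"ax":0,"ay":0,"az":0,"grip":0},{"dx":0,"dy":0.03,"dz":14.9,"ax":0,"ay":0,"az":0,"grip":-0.1},{"dx":0,"dy":0.03,"dz":14.9,"ax":0,"ay":0,"az":0,"grip":-0.2},{"dx":0,"dy":0.03,"dz":14.9,"ax":0,"ay":0,"az":0,"grip":-0.3},{"dx":0,"dy":0.03,"dz":14.9,"ax":0,"ay":0,"az":0,"grip":-0.4},{"dx":0,"dy":0.03,"dz":14.9,"ax":0,"ay":0,"az":0,"grip":-0.43},{"dx":0,"dy":0.03,"dz":14.9,"ax":0,"ay":0,"az":0,"grip":-0.43}], "squeeze": 20}}

```text
time_s: 27.58
eef_pos: [0.5083, -0.2641, 0.0979]
eef_rot: [[-0.741, -0.671, 0.0], [-0.671, 0.741, -0.0], [-0.0, -0.0, -1.0]]
force: [-0.2, 0.8, 0.4]
grip_width: 0.0242
gripper_force: 0.0
```

```bash
python3 - <<'E'
s=open('plan.py').read()
a=s.index("    if th<1"); b=s.index("def pose")
s=s[:a]+"""    if th<1: return 222+(a0-222)*(th-.045)/.955
    return a if th<2.5 else 257.9-np.degrees(2.5)-44*(th-2.5)
"""+s[b:]
s=s.replace("(np.array([.5011,-.2619]),225.95)","(np.array(readout.observe()['eef_pos'][:2]),222)")
open('plan.py','w').write(s)
E
python3 st.py; python3 plan.py 0.045 0.845 10 first; python3 plan.py .845 1.845 10
```

```text
t 27.575 p [ 0.5083 -0.2641  0.0979] psi -137.85763056334642 J [ 21.1  33.8   2.6 117.4  -3.   28.8 157.9] F [-0.2  0.8  0.4] w 0.024245765888558573
rel axis: r 0.0523195642112982 theta 0.04579144697192508
to handle start in tool cm [0.029 0.013]
t 27.575 r 0.0523 th 0.046 F rad -0.7 tan 0.4 z 0.4 pz 0.0979 w 0.024245765888558573 J [ 21.  34.   3. 117.  -3.  29. 158.]
0.125 dx 0.23 dy 0.35 az 1.8
0.205 dx 0.42 dy 0.72 az 3.6
0.285 dx 0.57 dy 1.11 az 5.4
0.365 dx 0.70 dy 1.51 az 7.2
0.445 dx 0.79 dy 1.92 az 9.0
0.525 dx 0.85 dy 2.34 az 10.8
0.605 dx 0.87 dy 2.76 az 12.5
0.685 dx 0.87 dy 3.18 az 14.3
0.765 dx 0.83 dy 3.60 az 16.1
0.845 dx 0.75 dy 4.01 az 17.9
t 27.575 r 0.0523 th 0.046 F rad -0.7 tan 0.4 z 0.4 pz 0.0979 w 0.024245765888558573 J [ 21.  34.   3. 117.  -3.  29. 158.]
0.945 dx 0.02 dy 0.52 az 2.2
1.045 dx -0.01 dy 1.05 az 6.0
1.145 dx -0.09 dy 1.57 az 11.8
1.245 dx -0.22 dy 2.07 az 17.5
1.345 dx -0.40 dy 2.57 az 23.2
1.445 dx -0.63 dy 3.04 az 29.0
1.545 dx -0.91 dy 3.48 az 34.7
1.645 dx -1.23 dy 3.90 az 40.4
1.745 dx -1.59 dy 4.28 az 46.2
1.845 dx -1.99 dy 4.63 az 51.9
```

Emit:
{"method": "play_rows", "body": {"steps": [{"dx":0.23,"dy":0.35,"dz":0,"ax":0,"ay":0,"az":1.8,"grip":-0.43},{"dx":0.42,"dy":0.72,"dz":0,"ax":0,"ay":0,"az":3.6,"grip":-0.43},{"dx":0.57,"dy":1.11,"dz":0,"ax":0,"ay":0,"az":5.4,"grip":-0.43},{"dx":0.7,"dy":1.51,"dz":0,"ax":0,"ay":0,"az":7.2,"grip":-0.43},{"dx":0.79,"dy":1.92,"dz":0,"ax":0,"ay":0,"az":9,"grip":-0.43},{"dx":0.85,"dy":2.34,"dz":0,"ax":0,"ay":0,"az":10.8,"grip":-0.43},{"dx":0.87,"dy":2.76,"dz":0,"ax":0,"ay":0,"az":12.5,"grip":-0.43},{"dx":0.87,"dy":3.18,"dz":0,"ax":0,"ay":0,"az":14.3,"grip":-0.43},{"dx":0.83,"dy":3.6,"dz":0,"ax":0,"ay":0,"az":16.1,"grip":-0.43},{"dx":0.75,"dy":4.01,"dz":0,"ax":0,"ay":0,"az":17.9,"grip":-0.43}]}}

```text
time_s: 28.82
eef_pos: [0.4762, -0.2409, 0.0981]
eef_rot: [[-0.913, -0.408, 0.002], [-0.408, 0.913, -0.003], [-0.001, -0.003, -1.0]]
force: [3.3, -4.8, -1.7]
grip_width: 0.0241
gripper_force: 3.4
```

```bash
python3 plan.py
```

```text
t 28.825 r 0.0531 th 0.817 F rad -0.4 tan -5.8 z -1.7 pz 0.0981 w 0.02413577859896846 J [ 16.  32.   7. 123.  -9.  26. 145.]
```

Emit:
{"method": "play_rows", "body": {"steps": [{"dx":0.02,"dy":0.52,"dz":0,"ax":0,"ay":0,"az":2.2,"grip":-0.43},{"dx":-0.01,"dy":1.05,"dz":0,"ax":0,"ay":0,"az":6,"grip":-0.43},{"dx":-0.09,"dy":1.57,"dz":0,"ax":0,"ay":0,"az":11.8,"grip":-0.43},{"dx":-0.22,"dy":2.07,"dz":0,"ax":0,"ay":0,"az":17.5,"grip":-0.43},{"dx":-0.4,"dy":2.57,"dz":0,"ax":0,"ay":0,"az":23.2,"grip":-0.43},{"dx":-0.63,"dy":3.04,"dz":0,"ax":0,"ay":0,"az":29,"grip":-0.43},{"dx":-0.91,"dy":3.48,"dz":0,"ax":0,"ay":0,"az":34.7,"grip":-0.43},{"dx":-1.23,"dy":3.9,"dz":0,"ax":0,"ay":0,"az":40.4,"grip":-0.43},{"dx":-1.59,"dy":4.28,"dz":0,"ax":0,"ay":0,"az":46.2,"grip":-0.43},{"dx":-1.99,"dy":4.63,"dz":0,"ax":0,"ay":0,"az":51.9,"grip":-0.43}]}}

```text
time_s: 30.08
eef_pos: [0.4717, -0.1908, 0.0978]
eef_rot: [[-0.882, 0.471, -0.004], [0.471, 0.882, -0.002], [0.002, -0.003, -1.0]]
force: [-3.1, -6.5, 1.8]
grip_width: 0.0248
gripper_force: 3.8
```

```bash
python3 plan.py 1.845 3.045 12
```

```text
t 30.075 r 0.0548 th 1.787 F rad 0.1 tan -7.2 z 1.8 pz 0.0978 w 0.02478951306109456 J [  1.  33.  22. 126. -27.  26. 106.]
1.945 dx -0.03 dy 0.52 az 5.7
2.045 dx -0.10 dy 1.04 az 11.5
2.145 dx -0.23 dy 1.55 az 17.2
2.245 dx -0.41 dy 2.04 az 22.9
2.345 dx -0.64 dy 2.52 az 28.6
2.445 dx -0.92 dy 2.96 az 34.4
2.545 dx -1.23 dy 3.38 az 39.5
2.645 dx -1.59 dy 3.77 az 43.9
2.745 dx -1.99 dy 4.11 az 48.3
2.845 dx -2.41 dy 4.42 az 52.7
2.945 dx -2.87 dy 4.68 az 57.1
3.045 dx -3.35 dy 4.89 az 61.5
```

Emit:
{"method": "play_rows", "body": {"steps": [{"dx":-0.03,"dy":0.52,"dz":0,"ax":0,"ay":0,"az":5.7,"grip":-0.43},{"dx":-0.1,"dy":1.04,"dz":0,"ax":0,"ay":0,"az":11.5,"grip":-0.43},{"dx":-0.23,"dy":1.55,"dz":0,"ax":0,"ay":0,"az":17.2,"grip":-0.43},{"dx":-0.41,"dy":2.04,"dz":0,"ax":0,"ay":0,"az":22.9,"grip":-0.43},{"dx":-0.64,"dy":2.52,"dz":0,"ax":0,"ay":0,"az":28.6,"grip":-0.43},{"dx":-0.92,"dy":2.96,"dz":0,"ax":0,"ay":0,"az":34.4,"grip":-0.43},{"dx":-1.23,"dy":3.38,"dz":0,"ax":0,"ay":0,"az":39.5,"grip":-0.43},{"dx":-1.59,"dy":3.77,"dz":0,"ax":0,"ay":0,"az":43.9,"grip":-0.43},{"dx":-1.99,"dy":4.11,"dz":0,"ax":0,"ay":0,"az":48.3,"grip":-0.43},{"dx":-2.41,"dy":4.42,"dz":0,"ax":0,"ay":0,"az":52.7,"grip":-0.43},{"dx":-2.87,"dy":4.68,"dz":0,"ax":0,"ay":0,"az":57.1,"grip":-0.43},{"dx":-3.35,"dy":4.89,"dz":0,"ax":0,"ay":0,"az":61.5,"grip":-0.43}]}}

```text
time_s: 31.58
eef_pos: [0.5228, -0.1586, 0.0969]
eef_rot: [[-0.011, 1.0, -0.008], [1.0, 0.011, 0.006], [0.006, -0.008, -1.0]]
force: [-2.6, -0.6, 1.7]
grip_width: 0.0241
gripper_force: 1.6
```

```bash
python3 plan.py 3.045 4.245 12
```

```text
t 31.575 r 0.0549 th 2.952 F rad -0.6 tan -2.5 z 1.7 pz 0.0969 w 0.024107047305622145 J [-15.  39.  40. 122. -45.  35.  57.]
3.145 dx -0.09 dy 0.52 az 4.4
3.245 dx -0.24 dy 1.02 az 8.8
3.345 dx -0.43 dy 1.51 az 13.2
3.445 dx -0.67 dy 1.98 az 17.6
3.545 dx -0.96 dy 2.42 az 22.0
3.645 dx -1.28 dy 2.83 az 26.4
3.745 dx -1.65 dy 3.20 az 30.8
3.845 dx -2.05 dy 3.54 az 35.2
3.945 dx -2.49 dy 3.83 az 39.6
4.045 dx -2.95 dy 4.08 az 44.0
4.145 dx -3.44 dy 4.28 az 48.4
4.245 dx -3.94 dy 4.43 az 52.8
```

Emit:
{"method": "play_rows", "body": {"steps": [{"dx":-0.09,"dy":0.52,"dz":0,"ax":0,"ay":0,"az":4.4,"grip":-0.43},{"dx":-0.24,"dy":1.02,"dz":0,"ax":0,"ay":0,"az":8.8,"grip":-0.43},{"dx":-0.43,"dy":1.51,"dz":0,"ax":0,"ay":0,"az":13.2,"grip":-0.43},{"dx":-0.67,"dy":1.98,"dz":0,"ax":0,"ay":0,"az":17.6,"grip":-0.43},{"dx":-0.96,"dy":2.42,"dz":0,"ax":0,"ay":0,"az":22,"grip":-0.43},{"dx":-1.28,"dy":2.83,"dz":0,"ax":0,"ay":0,"az":26.4,"grip":-0.43},{"dx":-1.65,"dy":3.2,"dz":0,"ax":0,"ay":0,"az":30.8,"grip":-0.43},{"dx":-2.05,"dy":3.54,"dz":0,"ax":0,"ay":0,"az":35.2,"grip":-0.43},{"dx":-2.49,"dy":3.83,"dz":0,"ax":0,"ay":0,"az":39.6,"grip":-0.43},{"dx":-2.95,"dy":4.08,"dz":0,"ax":0,"ay":0,"az":44,"grip":-0.43},{"dx":-3.44,"dy":4.28,"dz":0,"ax":0,"ay":0,"az":48.4,"grip":-0.43},{"dx":-3.94,"dy":4.43,"dz":0,"ax":0,"ay":0,"az":52.8,"grip":-0.43}]}}

```text
time_s: 33.08
eef_pos: [0.5713, -0.1985, 0.0971]
eef_rot: [[0.79, 0.613, -0.001], [0.613, -0.79, 0.003], [0.001, -0.003, -1.0]]
force: [1.0, -1.9, -0.1]
grip_width: 0.0245
gripper_force: 1.3
```

```bash
python3 plan.py 4.245 5.245 10
```

```text
t 33.075 r 0.0519 th 4.208 F rad 0.4 tan 2.1 z -0.1 pz 0.0971 w 0.024506597555309706 J [-19.  49.  54. 115. -55.  47.  15.]
4.345 dx -0.23 dy 0.47 az 4.4
4.445 dx -0.51 dy 0.92 az 8.8
4.545 dx -0.83 dy 1.33 az 13.2
4.645 dx -1.19 dy 1.72 az 17.6
4.745 dx -1.58 dy 2.06 az 22.0
4.845 dx -2.01 dy 2.36 az 26.4
4.945 dx -2.47 dy 2.62 az 30.8
5.045 dx -2.95 dy 2.83 az 35.2
5.145 dx -3.45 dy 3.00 az 39.6
5.245 dx -3.96 dy 3.11 az 44.0
```

Emit:
{"method": "play_rows", "body": {"steps": [{"dx":-0.23,"dy":0.47,"dz":0,"ax":0,"ay":0,"az":4.4,"grip":-0.43},{"dx":-0.51,"dy":0.92,"dz":0,"ax":0,"ay":0,"az":8.8,"grip":-0.43},{"dx":-0.83,"dy":1.33,"dz":0,"ax":0,"ay":0,"az":13.2,"grip":-0.43},{"dx":-1.19,"dy":1.72,"dz":0,"ax":0,"ay":0,"az":17.6,"grip":-0.43},{"dx":-1.58,"dy":2.06,"dz":0,"ax":0,"ay":0,"az":22,"grip":-0.43},{"dx":-2.01,"dy":2.36,"dz":0,"ax":0,"ay":0,"az":26.4,"grip":-0.43},{"dx":-2.47,"dy":2.62,"dz":0,"ax":0,"ay":0,"az":30.8,"grip":-0.43},{"dx":-2.95,"dy":2.83,"dz":0,"ax":0,"ay":0,"az":35.2,"grip":-0.43},{"dx":-3.45,"dy":3,"dz":0,"ax":0,"ay":0,"az":39.6,"grip":-0.43},{"dx":-3.96,"dy":3.11,"dz":0,"ax":0,"ay":0,"az":44,"grip":-0.43}]}}

```text
time_s: 34.33
eef_pos: [0.5581, -0.2489, 0.0972]
eef_rot: [[0.994, -0.109, -0.002], [-0.109, -0.994, 0.0], [-0.002, -0.0, -1.0]]
force: [-0.0, -3.4, -0.5]
grip_width: 0.0247
gripper_force: 2.0
```

```bash
python3 plan.py 5.245 6.345 11
```

```text
t 34.325 r 0.0509 th 5.271 F rad 2.4 tan 2.5 z -0.5 pz 0.0972 w 0.024702445679712064 J [-18.  54.  63. 114. -62.  55. -18.]
5.345 dx -0.33 dy 0.41 az 4.4
5.445 dx -0.70 dy 0.78 az 8.8
5.545 dx -1.11 dy 1.11 az 13.2
5.645 dx -1.55 dy 1.40 az 17.6
5.745 dx -2.01 dy 1.64 az 22.0
5.845 dx -2.50 dy 1.84 az 26.4
5.945 dx -3.00 dy 1.98 az 30.8
6.045 dx -3.52 dy 2.08 az 35.2
6.145 dx -4.04 dy 2.12 az 39.6
6.245 dx -4.57 dy 2.12 az 44.0
6.345 dx -5.09 dy 2.06 az 48.4
```

Emit:
{"method": "play_rows", "body": {"steps": [{"dx":-0.33,"dy":0.41,"dz":0,"ax":0,"ay":0,"az":4.4,"grip":-0.43},{"dx":-0.7,"dy":0.78,"dz":0,"ax":0,"ay":0,"az":8.8,"grip":-0.43},{"dx":-1.11,"dy":1.11,"dz":0,"ax":0,"ay":0,"az":13.2,"grip":-0.43},{"dx":-1.55,"dy":1.4,"dz":0,"ax":0,"ay":0,"az":17.6,"grip":-0.43},{"dx":-2.01,"dy":1.64,"dz":0,"ax":0,"ay":0,"az":22,"grip":-0.43},{"dx":-2.5,"dy":1.84,"dz":0,"ax":0,"ay":0,"az":26.4,"grip":-0.43},{"dx":-3,"dy":1.98,"dz":0,"ax":0,"ay":0,"az":30.8,"grip":-0.43},{"dx":-3.52,"dy":2.08,"dz":0,"ax":0,"ay":0,"az":35.2,"grip":-0.43},{"dx":-4.04,"dy":2.12,"dz":0,"ax":0,"ay":0,"az":39.6,"grip":-0.43},{"dx":-4.57,"dy":2.12,"dz":0,"ax":0,"ay":0,"az":44,"grip":-0.43},{"dx":-5.09,"dy":2.06,"dz":0,"ax":0,"ay":0,"az":48.4,"grip":-0.43},{"dx":-5.09,"dy":2.06,"dz":0,"ax":0,"ay":0,"az":48.4,"grip":-0.43},{"dx":-5.09,"dy":2.06,"dz":0,"ax":0,"ay":0,"az":48.4,"grip":-0.43}]}}

```text
time_s: 35.95
eef_pos: [0.5073, -0.2622, 0.097]
eef_rot: [[0.584, -0.812, -0.0], [-0.812, -0.584, 0.004], [-0.003, -0.002, -1.0]]
force: [1.5, 1.2, -1.4]
grip_width: 0.0244
gripper_force: 1.0
```

```bash
python3 plan.py
```

```text
t 35.95 r 0.0507 th 0.074 F rad -1.6 tan -1.1 z -1.4 pz 0.097 w 0.024378993801964614 J [-19.  59.  71. 119. -69.  60. -55.]
```

Two turns are done, with the crank near 12.6. I release, lift and check.

Emit:
{"method": "play_rows", "body": {"steps": [{"dx":0,"dy":0,"dz":0,"ax":0,"ay":0,"az":0,"grip":-0.2},{"dx":0,"dy":0,"dz":0,"ax":0,"ay":0,"az":0,"grip":0},{"dx":0,"dy":0,"dz":0,"ax":0,"ay":0,"az":0,"grip":0},{"dx":0,"dy":0,"dz":-2,"ax":0,"ay":0,"az":0,"grip":0},{"dx":0,"dy":0,"dz":-5,"ax":0,"ay":0,"az":0,"grip":0},{"dx":0,"dy":0,"dz":-9,"ax":0,"ay":0,"az":-8,"grip":0},{"dx":0,"dy":0,"dz":-12,"ax":0,"ay":0,"az":-18,"grip":0},{"dx":0,"dy":0,"dz":-15,"ax":0,"ay":0,"az":-28,"grip":0},{"dx":0,"dy":0,"dz":-15,"ax":0,"ay":0,"az":-38,"grip":0},{"dx":0,"dy":0,"dz":-15,"ax":0,"ay":0,"az":-48,"grip":0},{"dx":0,"dy":0,"dz":-15,"ax":0,"ay":0,"az":-58,"grip":0},{"dx":0,"dy":0,"dz":-15,"ax":0,"ay":0,"az":-68,"grip":0},{"dx":0,"dy":0,"dz":-15,"ax":0,"ay":0,"az":-78,"grip":0},{"dx":0,"dy":0,"dz":-15,"ax":0,"ay":0,"az":-88,"grip":0},{"dx":0,"dy":0,"dz":-15,"ax":0,"ay":0,"az":-98,"grip":0},{"dx":0,"dy":0,"dz":-15,"ax":0,"ay":0,"az":-108,"grip":0},{"dx":0,"dy":0,"dz":-15,"ax":0,"ay":0,"az":-118,"grip":0},{"dx":0,"dy":0,"dz":-15,"ax":0,"ay":0,"az":-128,"grip":0},{"dx":0,"dy":0,"dz":-15,"ax":0,"ay":0,"az":-128,"grip":0}]}}

```text
time_s: 38.33
eef_pos: [0.5069, -0.2644, 0.2481]
eef_rot: [[0.284, 0.959, 0.001], [0.959, -0.284, 0.0], [0.001, 0.0, -1.0]]
force: [-0.5, -0.4, -0.3]
grip_width: 0.0424
gripper_force: 0.0
```

Run:
```python
from h import *
im,d=read_camera('wrist'); save('w7',im)
```

```text
(no output)
```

View pics/w7.png

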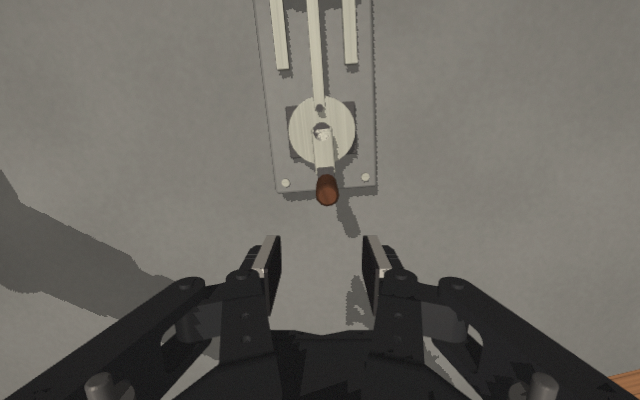

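The crank arm points along machine -y, with the handle at (327,190), clear of the fingers. One last comb check from the top camera, then I hand the job in.

Run:
```python
from h import *
im2,d2=read_camera('top'); hv=cv2.cvtColor(im2,cv2.COLOR_RGB2HSV)
m=cv2.inRange(hv,(8,90,60),(30,255,255)); m[:150]=0;m[220:]=0;m[:,:320]=0;m[:,400:]=0
ys,xs=np.where(m); b=cv2.boxPoints(cv2.minAreaRect(np.c_[xs,ys].astype(np.float32))); P=plane('top',b,.068); C=P.mean(0)
print('comb',C,np.linalg.norm(np.diff(P,axis=0),axis=1)[:2]+.0026)
if np.hypot(*(C[:2]-[.5669,-.0035]))<.004: print(job.finish_job())
```

```text
comb [ 0.56736192 -0.00330153  0.068     ] [0.03357063 0.1121248 ]
the job is handed in; nothing more can be done
None
```

The comb is flat in the pocket, the crank made two full clockwise turns and is parked with the handle let go, and the job is handed in; the system gave no verdict back.

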